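# Find the slide cartons and feed them to the reader

## Robot

A 7-joint arm with a two-finger parallel gripper is mounted at the origin on a cart in front of the work surface, level with it; the furniture and walls round the work are solid. World frame = base frame: x ahead of the robot, y to its left, z up, the work surface at z = 0. Lengths are in mm, angles in rad, forces in N, time in s.
With the tool pointing down it reaches from about 400 to 900 mm from the base axis. Payload 5.5 kg.
Tool frame: the origin (TCP) lies midway between the tips of the shut fingers; the grasp point (between the pads) lies 19 mm behind it; z points along the fingers, y is the line along which they close (so a half turn about z gives the same grasp; the last joint's range is limited). The gripper opens to 92 mm and grips with 3 to 60 N. Pads are 19 mm wide; open, the fingers measure 130 mm over their backs; the gripper's body (75 mm by 190 mm) begins 47 mm behind the grasp point.
Start: joints at [1.513, 0.501, -0.427, 1.55, 0.221, 1.138, -0.21], TCP at [204.995, -616.828, 226.729] pointing down, gripper open.
Joint ranges: [-2.88, 2.88], [-0.31, 2.03], [-1.54, 1.56], [0.2, 2.42], [-1.41, 4.55], [0.19, 2.02], [-2.57, 2.57]. Speed limits (rad/s): [2.57, 2.57, 3.14, 3.14, 3.14, 3.14, 3.14].

## Interface

Orientations are given as [roll, pitch, yaw] about the fixed x, y, z axes, in that order (R = Rz(yaw) Ry(pitch) Rx(roll)).
In Python, from rig import bot, camera, get_calibration gives the robot as it stands.
- The arm moves only by the tool step_arm, never from a script. Its argument "moves" is a list of rows, each an object of numbers: "tx", "ty", "tz": the shift along the tool's x, y, z in mm; "rx", "ry", "rz": the turn, a rotation vector about the tool's x, y, z in degrees; "grip": the gripper command: -1 is shut, 1 is fully open, values between are in proportion. A call has 1 to 10 rows; each row shifts and turns the commanded pose from where the row before left it, along the tool's axes as they then stand; what a row does not reach is not made up. A row lasts 1/8 s, in which the tool goes at most 62.5 mm and 10.7 degrees, less where a joint would pass 70% of its speed; a pose out of reach is approached as far as the arm can. A call with a gripper value outside its range is refused whole. The fingers move at their own pace and stop on an object; "force" is the grip in N (left out, the last holds). Time passes only in rows, so rows that do not move let the fingers close. It gives the time, the measured TCP pose, the force and the opening at its end, in the units of the state.
- bot.sense(): the state, without advancing time (a new reading comes with each control period).
- camera(name): name is "side" or "top" or "wrist"; returns (picture, depth): 480x640x3 uint8, red, green, blue; 480x640 float32, mm along the optical axis (not along the pixel's ray), 0 where there is no reading.
- get_calibration(name): a dict with "K" (3x3 intrinsics, pixels), "R" (3x3) and "t" (3): a world point X has camera coordinates R X + t. Camera axes: x right, y down, z forward; pixel columns grow to the right and rows downward; lengths in mm; the calibration is good to about 2 mm. A picture is of the moment at which its call begins: read the wrist's pose just before it. get_calibration takes no time and is no camera call; for the wrist camera it gives the pose at the moment of the call.
- bot.close_job(): hands the job in, once; it reports no verdict.
The state is a dict: "t": time; "joint_positions": joint angles; "joint_velocities": joint speeds; "joint_torque": joint torques, N m; "position": TCP position; "tcp_rot": TCP orientation; "wrist_force": force on the tool from outside, world axes, zero at the start; "torque": the same for the moment, N m; "width": finger opening in mm.
Only numpy, scipy, OpenCV 4.12 (cv2) and the standard library are available. Lean on these libraries where they do the work, as an engineer would, in place of code of your own. Each camera call takes 0.05 s, during which the arm holds its last target. There are 200 camera calls.

## Task

First draw the reader's carriage right out to its loading stop. Then search all three lidded specimen boxes in order from the left one to the right one, swinging each lid well open and never having two open together: lay every long, narrow slide carton you find (one or two are hidden there) flat in the carriage's tray, and leave the squarish carton in its box. When all three have been searched, push the loaded carriage fully home under the bridge and leave all lids shut, without shifting the pen, the wax pencil, the tape roll or the beaker that lie about.

Things in the scene. Friction and masses are not known exactly. Their poses are not given: they have to be found in the camera images.
- box_a: Left white lidded box, fixed: outer 122 (x) x 142 (y) mm, walls 6 thick, 44 high; inner floor at z = 6 mm. Origin: centre of its underside; x points from the pull's side to the hinged side. Inside, a bed 72 mm wide (y) and 110 long (x) between ledges 8 mm above the floor. Lid's hinge line: x = +61, z = +45 mm, along y. Holds one small carton, roughly along x, or nothing; hidden when shut.
- lid_a (a joint): Lid of box_a, hinged on one long side: 0 = shut, grows as the edge with the pull rises, 1.8 rad = fully open (leaning past upright). Stays at any angle (hinge friction about 0.11 N m); all lids start shut.
- lid_a_pull (a point): Centre of the round pull on lid_a: a disc 24 mm across, 14 mm thick, axis along the box's y, near the free edge, centre 26 mm above the lid's top. Lid shut: x = -40, z = +77 mm in the box frame; moves with the lid. Pinched on its flat faces (across y) it turns between the fingers, which can stay upright through the whole swing.
- box_b: Middle white lidded box, fixed: outer 122 (x) x 142 (y) mm, walls 6 thick, 44 high; inner floor at z = 6 mm. Origin: centre of its underside; x points from the pull's side to the hinged side. Inside, a bed 72 mm wide (y) and 110 long (x) between ledges 8 mm above the floor. Lid's hinge line: x = +61, z = +45 mm, along y. Holds one small carton, roughly along x, or nothing; hidden when shut.
- lid_b (a joint): Lid of box_b, hinged on one long side: 0 = shut, grows as the edge with the pull rises, 1.8 rad = fully open (leaning past upright). Stays at any angle (hinge friction about 0.11 N m); all lids start shut.
- lid_b_pull (a point): Centre of the round pull on lid_b: a disc 24 mm across, 14 mm thick, axis along the box's y, near the free edge, centre 26 mm above the lid's top. Lid shut: x = -40, z = +77 mm in the box frame; moves with the lid. Pinched on its flat faces (across y) it turns between the fingers, which can stay upright through the whole swing.
- box_c: Right white lidded box, fixed: outer 122 (x) x 142 (y) mm, walls 6 thick, 44 high; inner floor at z = 6 mm. Origin: centre of its underside; x points from the pull's side to the hinged side. Inside, a bed 72 mm wide (y) and 110 long (x) between ledges 8 mm above the floor. Lid's hinge line: x = +61, z = +45 mm, along y. Holds one small carton, roughly along x, or nothing; hidden when shut.
- lid_c (a joint): Lid of box_c, hinged on one long side: 0 = shut, grows as the edge with the pull rises, 1.8 rad = fully open (leaning past upright). Stays at any angle (hinge friction about 0.11 N m); all lids start shut.
- lid_c_pull (a point): Centre of the round pull on lid_c: a disc 24 mm across, 14 mm thick, axis along the box's y, near the free edge, centre 26 mm above the lid's top. Lid shut: x = -40, z = +77 mm in the box frame; moves with the lid. Pinched on its flat faces (across y) it turns between the fingers, which can stay upright through the whole swing.
- pack_a: Slide carton, long and narrow: 28 (x) x 80 (y) x 27 (z) mm, about 60 g, a plain little printed card box; wanted. Origin at the centre of its underside. Lies in one of the boxes at the start; may be absent in some runs.
- pack_b: Slide carton, long and narrow: 28 (x) x 80 (y) x 27 (z) mm, about 60 g, a plain little printed card box; wanted. Origin at the centre of its underside. Lies in one of the boxes at the start; may be absent in some runs. Same as pack_a.
- wide_pack: Squarish carton 50 x 56 x 22 mm, not wanted; lies in one of the boxes. Origin at the centre of its underside.
- stage: Reader stage, fixed: aluminium base 260 x 90 mm with a sliding carriage and, over its far end, a grey reader bridge (160 mm wide, 40 mm long in x, centred at x = +110 mm; opening 136 mm wide, 104 mm high; top at 144 mm). Origin at table height between the rails; x points along the slide from the loading end to the bridge. A towel dispenser juts from the wall above x = 0.65, z = 0.53 m (world).
- carriage (a joint): Travel of the carriage along the stage's x: 0 = loading stop (fully drawn out, clear of the bridge), 0.11 m = home stop (tray right under the bridge). Friction about 2 N, stays where it is left; starts part-way.
- tray_in (a point): Centre of the inner floor of the carriage's tray, which is 28 mm above the table; axes as the stage's. Inside the tray is 96 (x) x 112 (y) mm, rim 10 mm above its floor, wall 4 mm.
- carriage_knob (a point): Grip point on the carriage's black upright knob, 24 mm in diameter, from 44 to 80 mm above the table (this point 64 mm); it stands just outside the tray's front wall, 60 mm before the tray's centre, on a small bracket whose top is 34 mm above the table.
- by_ball_pen: Blue and white pen, 142 mm, 12 mm high; a bystander, not to be moved. Origin at the centre of its underside.
- by_wax_pencil: Slim dark red wax pencil, 150 mm, 9 mm high; a bystander, not to be moved. Origin at the centre of its underside.
- by_label_tape: Roll of tape, 62 mm across, 19 mm high; a bystander, not to be moved. Origin at the centre of its underside.
- beaker: Small beaker, 44 mm across, 55 mm high; a bystander, not to be moved. Origin at the centre of its underside.

How it is judged (in metres and radians):
On the way, in this order (a step that is already met when the one before it is completed fails the run):
1. the carriage is drawn out to its loading stop (value of joint carriage below 0.005 m), for 0.2 s.
2. the left box is opened (its lid past 1.2 rad) (value of joint lid_a above 1.2 rad), for 0.2 s.
3. the middle box is opened (its lid past 1.2 rad) (value of joint lid_b above 1.2 rad), for 0.2 s.
4. the right box is opened (its lid past 1.2 rad) (value of joint lid_c above 1.2 rad), for 0.2 s.
5. the carriage is fully home under the bridge with every slide carton lying flat in its tray (x of pack_a in the frame of tray_in between -0.052 and 0.052 m and y of pack_a in the frame of tray_in between -0.06 and 0.06 m and z of pack_a in the frame of tray_in between -0.008 and 0.035 m and angle between pack_a's own y axis and vertical between 1.4 and 1.74 rad and x of pack_b in the frame of tray_in between -0.052 and 0.052 m and y of pack_b in the frame of tray_in between -0.06 and 0.06 m and z of pack_b in the frame of tray_in between -0.008 and 0.035 m and angle between pack_b's own y axis and vertical between 1.4 and 1.74 rad and value of joint carriage above 0.105 m), for 0.2 s.
At the end, for the whole second after the job is handed in: The carriage is within 5 mm of its home stop, every slide carton lies flat (within 0.17 rad) and at rest inside the tray, all three lids are shut to within 0.06 rad, and the squarish carton is within 5 cm of where it lay in its box (all of step 5 and value of joint each of lid_a, lid_b, lid_c below 0.06 rad and distance of wide_pack from where it was at the start of the episode below 0.05 m and linear speed of each of pack_a, pack_b below 0.02 m/s); the robot touches nothing.
It fails at once if two lids open (more than 0.35 rad) at once (value of joint each of lid_a, lid_b above 0.35 rad or value of joint each of lid_a, lid_c above 0.35 rad or value of joint each of lid_b, lid_c above 0.35 rad).
It fails at once if a bystander is moved more than 4 cm (distance of any of by_ball_pen, by_wax_pencil, by_label_tape, beaker from where it was at the start of the episode above 0.04 m).
Of pack_a, pack_b only 1 to 2 are there at a start; the rules pass over those that are not, and their reading is None.
At some moment in a run one of pack_a, pack_b may be knocked a few centimetres aside while the robot is not near it.
Once in a run the grip may slacken for a moment while it holds something.
It also fails if it takes over 210 s, if anything falls off the work surface, if the arm or the gripper's body presses on something with over 40 N, if the wrist force passes 120 N, or if a joint passes its speed limit or range.

## Working session

There is one attempt and no reset: what is moved stays moved. The work goes in short steps, Python scripts to look and compute and a tool call to move; the robot and the scene stay as the last step left them, time stands still between calls to the robot, and variables do not carry over. Pictures are saved under pics/ and viewed, on a budget of 14 in all, crops included, one or two more only if the job needs it, and the job is handed in when it is done.

Besides the shell and the picture viewer there is one more tool, called after "Request:" in YAML: its name, and indented under it one key for each argument. step_arm: Moves the arm, as the interface text tells. Its arguments: {"type":"object","properties":{"moves":{"type":"array"},"force":{"type":"number"}},"required":["moves"]}

```bash
ls; mkdir -p pics; python3 - <<'E'
from rig import bot,camera,get_calibration
import cv2,numpy as np
print(bot.sense())
for n in("top","side"):
    p,d=camera(n); cv2.imwrite(f"pics/{n}0.png",p[:,:,::-1]); np.savez(f"pics/{n}0.npz",p=p,d=d)
    c=get_calibration(n); print(n,c, 'campos',-c["R"].T@c["t"])
E
```

```text
pics
{'t': 0.0, 'joint_positions': array([ 1.51317472,  0.50182483, -0.42677227,  1.55146974,  0.22079121,
        1.13827038, -0.2102787 ]), 'joint_velocities': array([ 0.00031972,  0.00029244,  0.0017453 , -0.00096949,  0.00039488,
        0.00038995,  0.00142354]), 'joint_torque': array([-2.78681364e-04, -5.66590655e+01, -5.81651464e+00, -2.79110759e+01,
       -6.86366879e-02,  3.06958531e-02,  1.91896811e-04]), 'position': array([ 204.70533066, -616.18519215,  225.6828826 ]), 'tcp_rot': array([-3.13967343e+00, -6.31183203e-05,  3.20881308e-01]), 'wrist_force': array([-0.77061605,  0.09896284,  0.30805462]), 'torque': array([-0.0168768 ,  0.03795764,  0.00179503]), 'width': 91.8195125126486}
top {'K': array([[502.61883572,   0.        , 316.17737194],
       [  0.        , 502.61883572, 235.98194006],
       [  0.        ,   0.        ,   1.        ]]), 'R': array([[-0.02002025, -0.99966188, -0.01659241],
       [-0.98985691,  0.02215309, -0.14033007],
       [ 0.1406502 ,  0.01361467, -0.98996574]]), 't': array([ 132.98472848,  472.5692872 , 1307.9820175 ])} campos [ 286.4704367   104.6631537  1363.37960248]
side {'K': array([[576.31649777,   0.        , 321.03632675],
       [  0.        , 576.31649777, 239.28933051],
       [  0.        ,   0.        ,   1.        ]]), 'R': array([[-0.40086995, -0.91590918, -0.02033865],
       [-0.55676691,  0.2611928 , -0.78853594],
       [ 0.72753961, -0.30477648, -0.61465227]]), 't': array([ 283.17233298,  317.61270029, 1004.67252241])} campos [-440.58753384  482.60254155  873.73261743]
```

View pics/top0.png

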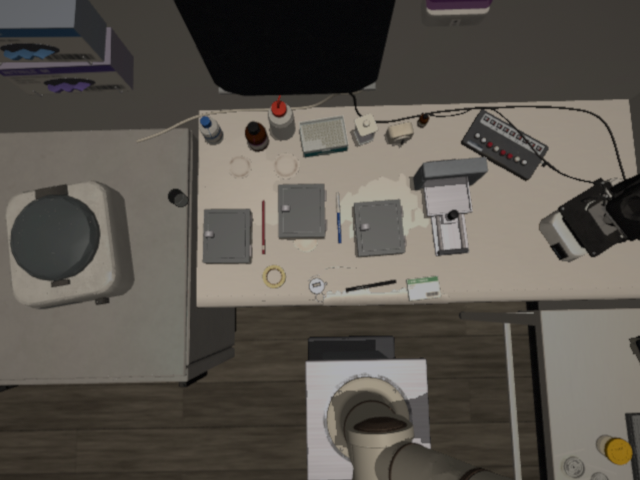

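View pics/side0.png

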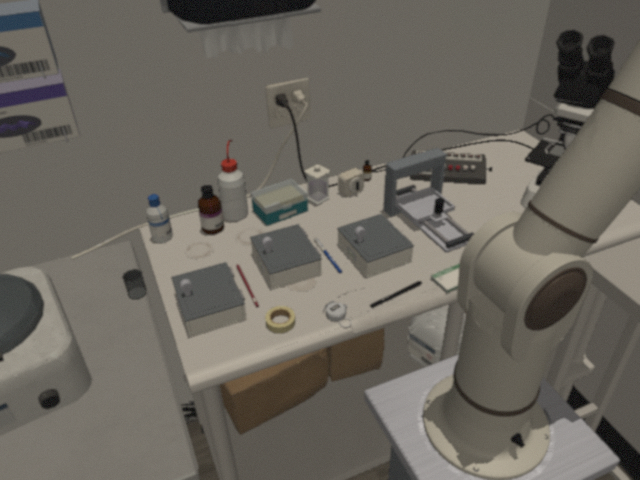

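The top view shows three grey lids at about (227,236), (302,211) and (379,228), with their pulls on the left. The stage is at about (450,210) with its black knob at (453,214). Next I'll fit these numerically from the depth.

```bash
cat > h.py <<'E'
from rig import bot,camera,get_calibration
import cv2,numpy as np
def snap(n,name):
    c=get_calibration(n); p,d=camera(n)
    cv2.imwrite(f"pics/{name}.png",p[:,:,::-1]); np.savez(f"pics/{name}.npz",p=p,d=d,**c); return p,d,c
def world(d,c):
    v,u=np.mgrid[:480,:640]; K=c["K"]
    P=np.stack([(u-K[0,2])/K[0,0]*d,(v-K[1,2])/K[1,1]*d,d],-1)
    W=(P-c["t"])@c["R"]; W[d==0]=np.nan; return W
def ray(u,v,c,z):
    K=c["K"]; r=c["R"].T@np.array([(u-K[0,2])/K[0,0],(v-K[1,2])/K[1,1],1]); o=-c["R"].T@c["t"]
    return o+r*(z-o[2])/r[2]
def ortho(W,p,x0,x1,y0,y1,zmin=-20,zmax=250,s=1):
    # image: rows = decreasing x, cols = decreasing y ; s px per mm
    im=np.zeros((int((x1-x0)*s),int((y1-y0)*s),3),np.uint8)
    m=np.isfinite(W[...,0])&(W[...,2]>zmin)&(W[...,2]<zmax)
    r=((x1-W[m][:,0])*s).astype(int); q=((y1-W[m][:,1])*s).astype(int)
    ok=(r>=0)&(r<im.shape[0])&(q>=0)&(q<im.shape[1]); im[r[ok],q[ok]]=p[m][ok]; return im
E
python3 - <<'E'
from h import *
f=np.load("pics/top0.npz"); c=get_calibration("top"); p,d=f["p"],f["d"]; W=world(d,c)
Z=W[...,2]
print("table z",np.nanmedian(Z[290:298,240:300]), np.nanmedian(Z[250:280,470:520]))
def comp(m,amin):
    n,l,s,_=cv2.connectedComponentsWithStats(m.astype(np.uint8))
    for i in range(1,n):
        if s[i,4]>=amin: yield l==i
roi=np.zeros(Z.shape,bool); roi[110:300,198:520]=1
for m in comp(roi&(Z>38)&(Z<62),300):
    X=W[m][:,:2].astype(np.float32); r=cv2.minAreaRect(X); 
    v,u=np.nonzero(m)
    print("lid?",m.sum(),u.mean(),v.mean(),r,np.median(W[m][:,2]))
for m in comp(roi&(Z>65)&(Z<170),8):
    v,u=np.nonzero(m); print("high",m.sum(),u.mean().round(1),v.mean().round(1),np.median(W[m],0).round(0),W[m].min(0).round(),W[m].max(0).round())
big=cv2.resize(cv2.convertScaleAbs(p[105:305,198:498,::-1],alpha=1.4),None,fx=2.66,fy=2.66,interpolation=cv2.INTER_CUBIC); cv2.imwrite("pics/top0c.png",big)
E
```

```text
table z 0.21546296227694278 0.103469921353892
lid? 756 498.5925925925926 127.41402116402116 ((755.1993408203125, -380.20111083984375), (142.96417236328125, 60.921443939208984), 56.91010665893555) 45.08634685274586
lid? 1353 323.6991869918699 133.67775314116778 ((752.8975830078125, 97.32666015625), (89.41561126708984, 121.71932220458984), 8.043224334716797) 57.598062021481006
lid? 364 400.52472527472526 131.26373626373626 ((752.54736328125, -113.01211547851562), (49.61410903930664, 66.31053924560547), 14.869027137756348) 56.754065792993444
lid? 2441 302.4735764031135 209.88529291274068 ((545.7306518554688, 158.1075439453125), (126.14728546142578, 145.3928680419922), 88.80070495605469) 51.78564187249664
lid? 2512 379.86504777070064 226.92914012738854 ((494.6113586425781, -46.22814178466797), (144.58018493652344, 128.83799743652344), 3.302454948425293) 51.85943837677286
lid? 2493 227.39951865222622 234.81187324508625 ((482.68292236328125, 358.0572509765625), (130.11288452148438, 144.17344665527344), 89.45929718017578) 51.908207497131365
high 515 281.1 119.8 [769. 206. 120.] [753. 176.  65.] [798. 242. 161.]
high 68 507.9 120.5 [ 748. -375.  128.] [ 710. -394.   97.] [ 790. -351.  144.]
high 375 365.9 124.3 [761. -15.  89.] [732. -44.  65.] [795.  14. 109.]
high 333 208.6 126.0 [764. 398.  92.] [747. 378.  65.] [796. 428. 128.]
high 407 255.3 132.2 [744. 275.  93.] [723. 250.  65.] [779. 306. 132.]
high 1291 452.8 168.5 [ 623. -223.  143.] [ 602. -309.   65.] [ 653. -147.  153.]
high 56 285.5 207.5 [545. 200.  85.] [538. 189.  72.] [552. 213.  93.]
high 75 453.7 213.4 [ 521. -234.   79.] [ 510. -246.   65.] [ 532. -225.   85.]
high 56 364.9 226.1 [491.  -3.  87.] [484. -15.  70.] [499.   6.  95.]
high 54 209.1 233.4 [482. 398.  85.] [475. 389.  71.] [490. 410.  94.]
```

View pics/top0c.png

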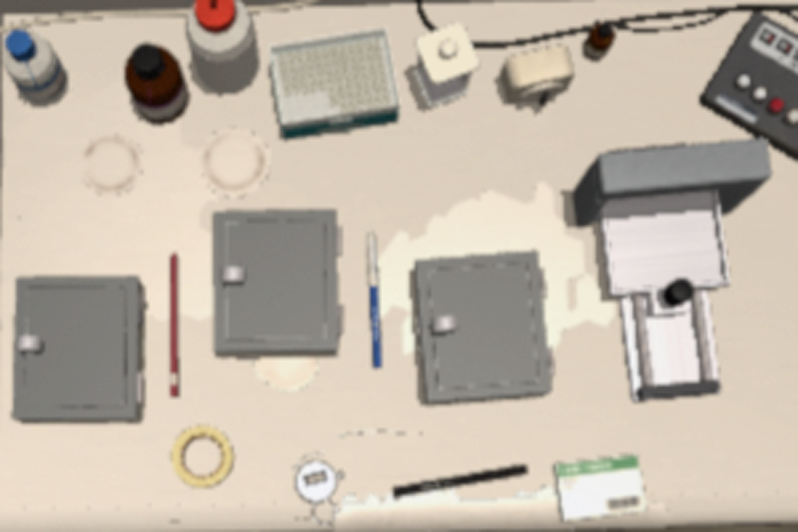

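The crop gives the bystanders: wax pencil at about (174,325), pen at about (375,300) and tape roll at about (203,457). The rings at the top left are faint and may include the beaker. Next I'll fit the stage and check those rings.

```bash
python3 - <<'E'
from h import *
f=np.load("pics/top0.npz"); c=get_calibration("top"); p,d=f["p"],f["d"]; W=world(d,c); Z=W[...,2]
m=np.zeros(Z.shape,bool); m[150:200,410:500]=1
b=m&(abs(Z-144)<5); r=cv2.minAreaRect(W[b][:,:2].astype(np.float32)); print("bridge",r,np.median(Z[b]))
m[:]=0; m[195:230,440:470]=1; k=m&(Z>75); X=W[k]; print("knob",X.mean(0),X.min(0),X.max(0))
m[:]=0; m[150:260,415:480]=1
t=m&(Z>24)&(Z<42); 
for z0,z1 in((24,31),(31,42)):
    t=m&(Z>z0)&(Z<z1); n,l,s,ce=cv2.connectedComponentsWithStats(t.astype(np.uint8)); i=1+s[1:,4].argmax(); print("tray",z0,cv2.minAreaRect(W[l==i][:,:2].astype(np.float32)),s[i])
for u,v in((240,166),(286,165)):
    q=Z[v-14:v+15,u-14:u+15]; print("ring",np.nanmax(q),np.isnan(q).sum(),W[v,u])
g=cv2.cvtColor(p,cv2.COLOR_RGB2HSV)
for nm,(u,v) in dict(wax=(263,227),pen=(339,218),tape=(274,276),timer=(317,286)).items():print(nm,ray(u,v,c,5).round())
E
```

```text
bridge ((627.102294921875, -228.12039184570312), (40.83184051513672, 159.62698364257812), 4.140859127044678) 143.5708389169176
knob [ 521.02693222 -235.79823996   79.64912875] [ 509.5239466  -246.3479255    75.08436026] [ 532.10820067 -224.88512899   84.91653334]
tray 24 ((581.8353271484375, -234.1040496826172), (93.80025482177734, 111.47053527832031), 3.8444926738739014) [ 426  176   44   38 1090]
tray 31 ((546.2880249023438, -195.50894165039062), (134.36175537109375, 54.5434455871582), 39.75849914550781) [424 182  35  41 168]
ring 8.992687832494026 3 [683.31365914 333.09250445  -1.09665761]
ring 8.771848700038921 2 [683.8518805  204.1426934   -4.03061518]
wax [508. 269.   5.]
pen [528.  60.   5.]
tape [373. 240.   5.]
timer [343. 124.   5.]
```

Request:
step_arm:
  moves:
    - {"tx": 40,"ty": -30}
    - {"tx": 40,"ty": -30}
    - {"tx": 40,"ty": -30}
    - {"tx": 40,"ty": -30}
    - {"tx": 0,"ty": 0}
  force: 30

```text
$.moves[0]: bad value
```

Request:
step_arm:
  moves:
    - {"tx": 42,"ty": -26,"tz": 0,"rx": 0,"ry": 0,"rz": 0,"grip": 1}
    - {"tx": 42,"ty": -26,"tz": 0,"rx": 0,"ry": 0,"rz": 0,"grip": 1}
  force: 30

```text
t: 0.35
position: [268.4, -540.1, 226.0]
tcp_rot: [-3.141, -0.0, 0.319]
wrist_force: [-0.0, -0.3, -0.7]
width: 91.8
```

Request:
step_arm:
  moves:
    - {"tx": 42,"ty": -26,"grip": 1}
    - {"tx": 42,"ty": -26,"grip": 1}
    - {"tx": 42,"ty": -26,"grip": 1}
    - {"tx": 42,"ty": -26,"grip": 1}
    - {"tx": 42,"ty": -26,"grip": 1}
    - {"tx": 42,"ty": -26,"grip": 1}
    - {"tx": 42,"ty": -26,"grip": 1}
    - {"tx": 42,"ty": -26,"grip": 1}
    - {"tz": 25,"rz": 7.2,"grip": 1}
    - {"tz": 25,"rz": 7.2,"grip": 1}

```text
$.moves[0]: bad value
```

Request:
step_arm:
  moves:
    - {"tx": 42,"ty": -26,"tz": 0,"rx": 0,"ry": 0,"rz": 0,"grip": 1}
    - {"tx": 42,"ty": -26,"tz": 0,"rx": 0,"ry": 0,"rz": 0,"grip": 1}
    - {"tx": 42,"ty": -26,"tz": 0,"rx": 0,"ry": 0,"rz": 0,"grip": 1}
    - {"tx": 42,"ty": -26,"tz": 0,"rx": 0,"ry": 0,"rz": 0,"grip": 1}
    - {"tx": 42,"ty": -26,"tz": 0,"rx": 0,"ry": 0,"rz": 0,"grip": 1}
    - {"tx": 42,"ty": -26,"tz": 0,"rx": 0,"ry": 0,"rz": 0,"grip": 1}
    - {"tx": 42,"ty": -26,"tz": 0,"rx": 0,"ry": 0,"rz": 0,"grip": 1}
    - {"tx": 42,"ty": -26,"tz": 0,"rx": 0,"ry": 0,"rz": 0,"grip": 1}
    - {"tx": 0,"ty": 0,"tz": 25,"rx": 0,"ry": 0,"rz": 7.2,"grip": 1}
    - {"tx": 0,"ty": 0,"tz": 25,"rx": 0,"ry": 0,"rz": 7.2,"grip": 1}

```text
t: 1.6
position: [522.0, -236.7, 176.0]
tcp_rot: [-3.142, -0.0, 0.067]
wrist_force: [-0.2, -0.7, -0.4]
width: 91.6
```

Request:
step_arm:
  moves:
    - {"tx": 0,"ty": 0,"tz": 35,"rx": 0,"ry": 0,"rz": 0,"grip": 1}
    - {"tx": 0,"ty": 0,"tz": 35,"rx": 0,"ry": 0,"rz": 0,"grip": 1}
    - {"tx": 0,"ty": 0,"tz": 35,"rx": 0,"ry": 0,"rz": 0,"grip": 1}
    - {"tx": 0,"ty": 0,"tz": 25,"rx": 0,"ry": 0,"rz": 0,"grip": 1}
    - {"tx": 0,"ty": 0,"tz": 0,"rx": 0,"ry": 0,"rz": 0,"grip": -1}
    - {"tx": 0,"ty": 0,"tz": 0,"rx": 0,"ry": 0,"rz": 0,"grip": -1}
    - {"tx": 0,"ty": 0,"tz": 0,"rx": 0,"ry": 0,"rz": 0,"grip": -1}
    - {"tx": 0,"ty": 0,"tz": 0,"rx": 0,"ry": 0,"rz": 0,"grip": -1}
    - {"tx": 0,"ty": 0,"tz": 0,"rx": 0,"ry": 0,"rz": 0,"grip": -1}
    - {"tx": 0,"ty": 0,"tz": 0,"rx": 0,"ry": 0,"rz": 0,"grip": -1}
  force: 20

```text
t: 2.85
position: [521.7, -237.7, 47.0]
tcp_rot: [3.141, -0.0, 0.069]
wrist_force: [-0.7, -0.1, 0.3]
width: 36.4
```

Request:
step_arm:
  moves:
    - {"tx": -10,"ty": 0,"tz": 0,"rx": 0,"ry": 0,"rz": 0,"grip": -1}
    - {"tx": -12,"ty": 0,"tz": 0,"rx": 0,"ry": 0,"rz": 0,"grip": -1}
    - {"tx": -12,"ty": 0,"tz": 0,"rx": 0,"ry": 0,"rz": 0,"grip": -1}
    - {"tx": -12,"ty": 0,"tz": 0,"rx": 0,"ry": 0,"rz": 0,"grip": -1}
    - {"tx": -10,"ty": 0,"tz": 0,"rx": 0,"ry": 0,"rz": 0,"grip": -1}
    - {"tx": -5,"ty": 0,"tz": 0,"rx": 0,"ry": 0,"rz": 0,"grip": -1}
    - {"tx": -3,"ty": 0,"tz": 0,"rx": 0,"ry": 0,"rz": 0,"grip": -1}
    - {"tx": 0,"ty": 0,"tz": 0,"rx": 0,"ry": 0,"rz": 0,"grip": -1}

```text
t: 3.85
position: [456.6, -240.6, 46.8]
tcp_rot: [-3.14, 0.001, 0.07]
wrist_force: [-0.6, 5.8, 3.6]
width: 22.5
```

Request:
step_arm:
  moves:
    - {"tx": -2,"ty": 0,"tz": 0,"rx": 0,"ry": 0,"rz": 0,"grip": -1}
    - {"tx": -2,"ty": 0,"tz": 0,"rx": 0,"ry": 0,"rz": 0,"grip": -1}
    - {"tx": -2,"ty": 0,"tz": 0,"rx": 0,"ry": 0,"rz": 0,"grip": -1}
    - {"tx": 0,"ty": 0,"tz": 0,"rx": 0,"ry": 0,"rz": 0,"grip": -1}

```text
t: 4.35
position: [450.9, -241.0, 46.7]
tcp_rot: [-3.14, 0.001, 0.07]
wrist_force: [0.4, 5.9, 3.2]
width: 22.5
```

```bash
python3 - <<'E'
from h import *
for n in("top",):
    p,d,c=snap(n,n+"1"); W=world(d,c);Z=W[...,2]
    m=np.zeros(Z.shape,bool); m[150:290,415:485]=1
    for z0,z1 in((24,31),):
        t=m&(Z>z0)&(Z<z1); nn,l,s,ce=cv2.connectedComponentsWithStats(t.astype(np.uint8))
        for i in range(1,nn):
            if s[i,4]>100: print("tray",cv2.minAreaRect(W[l==i][:,:2].astype(np.float32)),s[i],W[l==i].max(0))
snap("side","side1")
E
```

```text
tray ((532.3299560546875, -237.7799530029297), (74.77500915527344, 111.17186737060547), 4.645273208618164) [428 197  43  31 717] [ 573.48571558 -180.05331932   30.98883732]
```

View pics/side1.png

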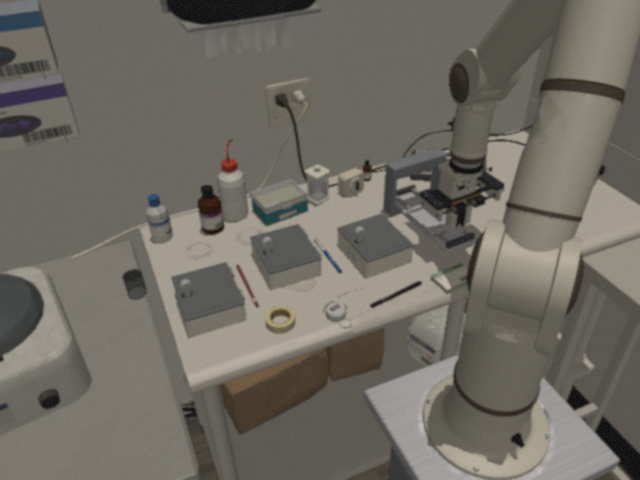

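The side view shows the gripper holding the knob at about (460,215) with the tray drawn towards the robot. The force doesn't show the stop yet, so I'll keep pulling.

Request:
step_arm:
  moves:
    - {"tx": -2,"ty": 0,"tz": 0,"rx": 0,"ry": 0,"rz": 0,"grip": -1}
    - {"tx": -2,"ty": 0,"tz": 0,"rx": 0,"ry": 0,"rz": 0,"grip": -1}
    - {"tx": -2,"ty": 0,"tz": 0,"rx": 0,"ry": 0,"rz": 0,"grip": -1}
    - {"tx": 0,"ty": 0,"tz": 0,"rx": 0,"ry": 0,"rz": 0,"grip": -1}

```text
t: 4.95
position: [444.9, -241.4, 46.8]
tcp_rot: [-3.14, 0.001, 0.07]
wrist_force: [1.4, 5.8, 2.5]
width: 22.6
```

```bash
python3 - <<'E'
from h import *
def tr(p,d,c):
    W=world(d,c);Z=W[...,2]
    m=np.zeros(Z.shape,bool); m[150:290,415:485]=1
    t=m&(Z>24)&(Z<31); nn,l,s,ce=cv2.connectedComponentsWithStats(t.astype(np.uint8)); i=1+s[1:,4].argmax()
    X=W[l==i][:,:2]; a=np.radians(4); e=np.array([np.cos(a),np.sin(a)]); pr=(X-[517.4,-235.8])@e
    return np.percentile(pr,[98,99.5,100])
c=get_calibration("top")
for n in("top0","top1"): f=np.load(f"pics/{n}.npz"); print(n,tr(f["p"],f["d"],c))
print(tr(*snap("top","top2")), bot.sense()["wrist_force"])
E
```

```text
top0 [109.32325288 110.49878538 111.31996864]
top1 [51.12152333 51.78786718 52.6243469 ]
[45.18469993 45.83698281 46.43757001] [1.42651746 6.2326408  3.01187066]
```

Request:
step_arm:
  moves:
    - {"tx": -2,"ty": 0,"tz": 0,"rx": 0,"ry": 0,"rz": 0,"grip": -1}
    - {"tx": -2,"ty": 0,"tz": 0,"rx": 0,"ry": 0,"rz": 0,"grip": -1}
    - {"tx": -2,"ty": 0,"tz": 0,"rx": 0,"ry": 0,"rz": 0,"grip": -1}
    - {"tx": 0,"ty": 0,"tz": 0,"rx": 0,"ry": 0,"rz": 0,"grip": -1}

```text
t: 5.5
position: [443.2, -241.5, 46.8]
tcp_rot: [-3.141, -0.007, 0.072]
wrist_force: [12.5, 5.5, -9.5]
width: 22.4
```

Request:
step_arm:
  moves:
    - {"tx": -2,"ty": 0,"tz": 0,"rx": 0,"ry": 0,"rz": 0,"grip": -1}
    - {"tx": -2,"ty": 0,"tz": 0,"rx": 0,"ry": 0,"rz": 0,"grip": -1}
    - {"tx": 0,"ty": 0,"tz": 0,"rx": 0,"ry": 0,"rz": 0,"grip": -1}

```text
t: 5.88
position: [434.8, -242.4, 46.5]
tcp_rot: [-3.14, 0.001, 0.071]
wrist_force: [-2.0, 4.9, 0.9]
width: 10.3
```

```bash
cat >> h.py <<'E'
def tr(p,d,c):
    W=world(d,c);Z=W[...,2]
    m=np.zeros(Z.shape,bool); m[150:290,415:485]=1
    t=m&(Z>24)&(Z<31); nn,l,s,ce=cv2.connectedComponentsWithStats(t.astype(np.uint8)); i=1+s[1:,4].argmax()
    X=W[l==i][:,:2]; a=np.radians(4); e=np.array([np.cos(a),np.sin(a)]); pr=(X-[517.4,-235.8])@e
    return np.percentile(pr,[98,99.5,100])
E
python3 - <<'E'
from h import *
print(tr(*snap("top","top3")), bot.sense()["wrist_force"])
E
```

```text
[43.29576599 44.38694375 45.13474292] [-2.79210515  2.80370501  0.19355115]
```

The carriage reached its stop (the reaction was about 12 N and the tray stopped advancing), and then the fingers slipped off in front of the knob. Next is box A.

Request:
step_arm:
  moves:
    - {"tx": -5,"ty": 0,"tz": -20,"rx": 0,"ry": 0,"rz": 0,"grip": 0}
    - {"tx": -5,"ty": 0,"tz": -20,"rx": 0,"ry": 0,"rz": 0,"grip": 0}
    - {"tx": 0,"ty": 0,"tz": -20,"rx": 0,"ry": 0,"rz": -10.6,"grip": 0}
    - {"tx": 0,"ty": 0,"tz": -20,"rx": 0,"ry": 0,"rz": -10.6,"grip": 0}
    - {"tx": 0,"ty": 0,"tz": -20,"rx": 0,"ry": 0,"rz": -10.6,"grip": 0}
    - {"tx": 0,"ty": 0,"tz": -20,"rx": 0,"ry": 0,"rz": -10.6,"grip": 0}
    - {"tx": 0,"ty": 0,"tz": -20,"rx": 0,"ry": 0,"rz": -10.6,"grip": 0}
    - {"tx": 0,"ty": 0,"tz": -20,"rx": 0,"ry": 0,"rz": -10.6,"grip": 0}
    - {"tx": 0,"ty": 0,"tz": 0,"rx": 0,"ry": 0,"rz": -10.6,"grip": 0}
    - {"tx": 0,"ty": 0,"tz": 0,"rx": 0,"ry": 0,"rz": -10.6,"grip": 0}

```text
t: 7.18
position: [424.4, -245.8, 206.8]
tcp_rot: [-3.14, 0.002, 1.554]
wrist_force: [1.0, 0.0, 0.5]
width: 45.9
```

Request:
step_arm:
  moves:
    - {"tx": 46,"ty": 5,"tz": 0,"rx": 0,"ry": 0,"rz": 0,"grip": 0}
    - {"tx": 46,"ty": 5,"tz": 0,"rx": 0,"ry": 0,"rz": 0,"grip": 0}
    - {"tx": 46,"ty": 5,"tz": 0,"rx": 0,"ry": 0,"rz": 0,"grip": 0}
    - {"tx": 46,"ty": 5,"tz": 0,"rx": 0,"ry": 0,"rz": 0,"grip": 0}
    - {"tx": 46,"ty": 5,"tz": 0,"rx": 0,"ry": 0,"rz": 0,"grip": 0}
    - {"tx": 46,"ty": 5,"tz": 0,"rx": 0,"ry": 0,"rz": 0,"grip": 0}
    - {"tx": 46,"ty": 5,"tz": 0,"rx": 0,"ry": 0,"rz": 0,"grip": 0}
    - {"tx": 46,"ty": 5,"tz": 0,"rx": 0,"ry": 0,"rz": 0,"grip": 0}

```text
t: 8.18
position: [473.6, 122.0, 206.4]
tcp_rot: [3.141, 0.003, 1.547]
wrist_force: [0.4, -0.4, -0.1]
width: 46.0
```

Request:
step_arm:
  moves:
    - {"tx": 46,"ty": 0,"tz": 0,"rx": 0,"ry": 0,"rz": -0.6,"grip": 0}
    - {"tx": 46,"ty": 0,"tz": 0,"rx": 0,"ry": 0,"rz": 0,"grip": 0}
    - {"tx": 46,"ty": 0,"tz": 0,"rx": 0,"ry": 0,"rz": 0,"grip": 0}
    - {"tx": 46,"ty": 0,"tz": 0,"rx": 0,"ry": 0,"rz": 0,"grip": 0}
    - {"tx": 46,"ty": 0,"tz": 0,"rx": 0,"ry": 0,"rz": 0,"grip": 0}
    - {"tx": 46,"ty": 4,"tz": 0,"rx": 0,"ry": 0,"rz": 0,"grip": 0}
    - {"tx": 0,"ty": 0,"tz": 35,"rx": 0,"ry": 0,"rz": 0,"grip": 0}
    - {"tx": 0,"ty": 0,"tz": 35,"rx": 0,"ry": 0,"rz": 0,"grip": 0}
    - {"tx": 0,"ty": 0,"tz": 30,"rx": 0,"ry": 0,"rz": 0,"grip": 0}

```text
t: 9.3
position: [481.7, 396.4, 104.8]
tcp_rot: [3.141, 0.003, 1.559]
wrist_force: [1.3, -0.1, -0.8]
width: 45.9
```

Request:
step_arm:
  moves:
    - {"tx": 2,"ty": 1,"tz": 24,"rx": 0,"ry": 0,"rz": 0,"grip": 0}
    - {"tx": 0,"ty": 0,"tz": 20,"rx": 0,"ry": 0,"rz": 0,"grip": 0}
    - {"tx": 0,"ty": 0,"tz": 0,"rx": 0,"ry": 0,"rz": 0,"grip": -1}
    - {"tx": 0,"ty": 0,"tz": 0,"rx": 0,"ry": 0,"rz": 0,"grip": -1}
    - {"tx": 0,"ty": 0,"tz": 0,"rx": 0,"ry": 0,"rz": 0,"grip": -1}
    - {"tx": 0,"ty": 0,"tz": 0,"rx": 0,"ry": 0,"rz": 0,"grip": -1}
    - {"tx": 0,"ty": 0,"tz": 0,"rx": 0,"ry": 0,"rz": 0,"grip": -1}
    - {"tx": 0,"ty": 0,"tz": 0,"rx": 0,"ry": 0,"rz": 0,"grip": -1}
  force: 20

```text
t: 10.3
position: [484.0, 401.2, 63.8]
tcp_rot: [3.138, -0.002, 1.559]
wrist_force: [5.7, 0.1, 3.2]
width: 13.9
```

```bash
python3 - <<'E'
from h import *
print(bot.sense()["wrist_force"]); snap("wrist","w1")
E
```

```text
[5.72989597 0.06343556 3.18919921]
```

View pics/w1.png

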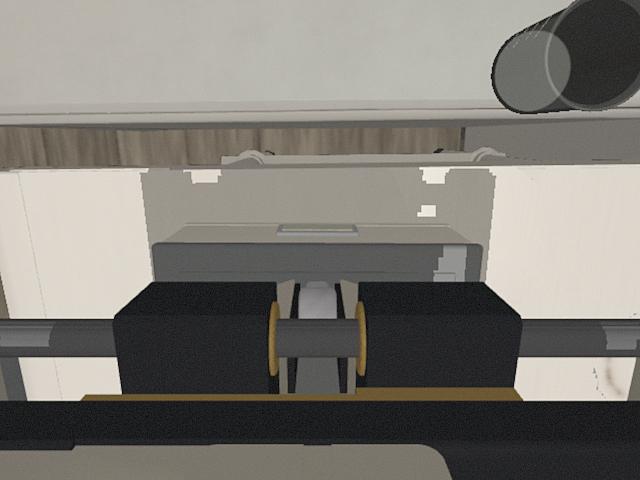

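The wrist view shows the pull at about (318,300) held between the fingers, with the width reading 13.9 mm. I'll swing lid A open.

Request:
step_arm:
  moves:
    - {"tx": -6.6,"ty": 0,"tz": -16.2,"rx": 0,"ry": 0,"rz": 0,"grip": -1}
    - {"tx": -9.2,"ty": 0,"tz": -14.9,"rx": 0,"ry": 0,"rz": 0,"grip": -1}
    - {"tx": -11.5,"ty": 0,"tz": -13.1,"rx": 0,"ry": 0,"rz": 0,"grip": -1}
    - {"tx": -13.5,"ty": 0,"tz": -11.1,"rx": 0,"ry": 0,"rz": 0,"grip": -1}
    - {"tx": -15.2,"ty": 0,"tz": -8.7,"rx": 0,"ry": 0,"rz": 0,"grip": -1}
    - {"tx": -16.4,"ty": 0,"tz": -6.1,"rx": 0,"ry": 0,"rz": 0,"grip": -1}
    - {"tx": -17.2,"ty": 0,"tz": -3.3,"rx": 0,"ry": 0,"rz": 0,"grip": -1}
    - {"tx": -17.5,"ty": 0,"tz": -0.5,"rx": 0,"ry": 0,"rz": 0,"grip": -1}
    - {"tx": -17.3,"ty": 0,"tz": 2.4,"rx": 0,"ry": 0,"rz": 0,"grip": -1}
    - {"tx": -16.7,"ty": 0,"tz": 5.2,"rx": 0,"ry": 0,"rz": 0,"grip": -1}

```text
t: 11.6
position: [481.7, 260.4, 130.3]
tcp_rot: [3.139, -0.002, 1.56]
wrist_force: [4.9, 2.6, 2.0]
width: 14.3
```

Request:
step_arm:
  moves:
    - {"tx": 0,"ty": 0,"tz": 0,"rx": 0,"ry": 0,"rz": 0,"grip": -1}
    - {"tx": 0,"ty": 0,"tz": 0,"rx": 0,"ry": 0,"rz": 0,"grip": -1}

```text
t: 11.85
position: [481.7, 258.1, 129.4]
tcp_rot: [3.14, 0.002, 1.559]
wrist_force: [5.4, -4.7, 5.6]
width: 13.6
```

Request:
step_arm:
  moves:
    - {"tx": 0,"ty": 0,"tz": 0,"rx": 0,"ry": 0,"rz": 0,"grip": -0.2}
    - {"tx": 0,"ty": 0,"tz": 0,"rx": 0,"ry": 0,"rz": 0,"grip": -0.2}
    - {"tx": 0,"ty": 0,"tz": -15,"rx": 0,"ry": 0,"rz": 0,"grip": -0.2}
    - {"tx": 0,"ty": 0,"tz": -40,"rx": 0,"ry": 0,"rz": 0,"grip": 0}
    - {"tx": 0,"ty": 0,"tz": -40,"rx": 0,"ry": 0,"rz": 0,"grip": 0}
    - {"tx": 0,"ty": 0,"tz": -40,"rx": 0,"ry": 0,"rz": 0,"grip": 0.1}
    - {"tx": 20,"ty": 0,"tz": 0,"rx": 0,"ry": 0,"rz": 0,"grip": 0.1}
    - {"tx": 0,"ty": 0,"tz": 0,"rx": 0,"ry": 0,"rz": 0,"grip": 0.1}

```text
t: 12.85
position: [480.0, 281.3, 265.2]
tcp_rot: [3.141, -0.001, 1.563]
wrist_force: [-0.8, -0.2, 0.5]
width: 50.2
```

```bash
python3 - <<'E'
from h import *
p,d,c=snap("wrist","w2"); p2,d2,c2=snap("top","top4")
print(bot.sense()["position"])
W=world(d2,c2); Z=W[...,2]
cv2.imwrite("pics/cmb.png",np.vstack([p[::2,::2,::-1],np.zeros((4,320,3),np.uint8),cv2.resize(p2[190:270,190:297,::-1],(320,240))]))
E
```

```text
[480.10933824 279.24282527 263.83258046]
```

View pics/cmb.png

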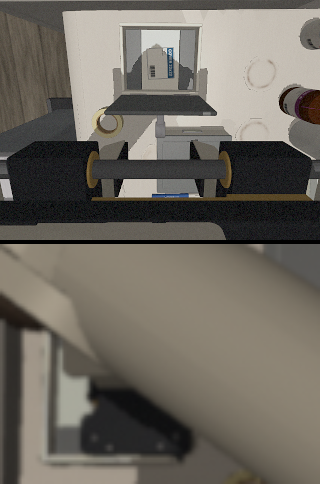

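The wrist view shows a carton in box A at about (310,125) full resolution. I'll measure it.

```bash
cat >> h.py <<'E'
def carton(name,cx,cy,yaw,lo=19,hi=45):
    f=np.load(f"pics/{name}.npz"); W=world(f["d"],f); a=np.radians(yaw)
    D=W[...,:2]-[cx,cy]; bx=D@[np.cos(a),np.sin(a)]; by=D@[-np.sin(a),np.cos(a)]
    m=(abs(bx)<52)&(abs(by)<60)&(W[...,2]>lo)&(W[...,2]<hi)
    n,l,s,_=cv2.connectedComponentsWithStats(m.astype(np.uint8))
    for i in range(1,n):
        if s[i,4]>60:
            k=l==i; z=np.percentile(W[k][:,2],80); t=k&(W[...,2]>z-4)
            X=W[t][:,:2].astype(np.float32); print("n",s[i],"z",z.round(1),"world",cv2.minAreaRect(X),"bx",bx[t].min().round(),bx[t].max().round(),"by",by[t].min().round(),by[t].max().round())
E
python3 - <<'E'
from h import *
carton("w2",482.7,358,-90.5)
E
```

```text
n [ 293   93   56   65 3403] z 27.0 world ((482.9444274902344, 355.818603515625), (50.04010772705078, 55.97852325439453), 1.9704327583312988) bx -26.0 30.0 by -25.0 26.0
n [255 179  92   4 273] z 38.7 world ((463.84942626953125, 306.5835876464844), (0.8389049768447876, 83.01490020751953), 89.49803924560547) bx 51.0 52.0 by -60.0 23.0
```

Box A holds the squarish carton (50 x 56, top at z = 27), so it stays. I'll close lid A.

Request:
step_arm:
  moves:
    - {"tx": -21,"ty": 1,"tz": 4,"rx": 0,"ry": 0,"rz": 0,"grip": 0}
    - {"tx": 0,"ty": 0,"tz": 40,"rx": 0,"ry": 0,"rz": 0,"grip": -0.2}
    - {"tx": 0,"ty": 0,"tz": 40,"rx": 0,"ry": 0,"rz": 0,"grip": -0.2}
    - {"tx": 0,"ty": 0,"tz": 35,"rx": 0,"ry": 0,"rz": 0,"grip": -0.2}
    - {"tx": 0,"ty": 0,"tz": 15,"rx": 0,"ry": 0,"rz": 0,"grip": -0.2}
    - {"tx": 0,"ty": 0,"tz": 0,"rx": 0,"ry": 0,"rz": 0,"grip": -1}
    - {"tx": 0,"ty": 0,"tz": 0,"rx": 0,"ry": 0,"rz": 0,"grip": -1}
    - {"tx": 0,"ty": 0,"tz": 0,"rx": 0,"ry": 0,"rz": 0,"grip": -1}
    - {"tx": 0,"ty": 0,"tz": 0,"rx": 0,"ry": 0,"rz": 0,"grip": -1}

```text
t: 14.08
position: [481.8, 259.0, 131.3]
tcp_rot: [3.14, -0.0, 1.56]
wrist_force: [-3.2, -0.5, 5.4]
width: 14.0
```

Request:
step_arm:
  moves:
    - {"tx": 16.7,"ty": 0,"tz": -5.2,"rx": 0,"ry": 0,"rz": 0,"grip": -1}
    - {"tx": 17.3,"ty": 0,"tz": -2.4,"rx": 0,"ry": 0,"rz": 0,"grip": -1}
    - {"tx": 17.5,"ty": 0,"tz": 0.5,"rx": 0,"ry": 0,"rz": 0,"grip": -1}
    - {"tx": 17.2,"ty": 0,"tz": 3.3,"rx": 0,"ry": 0,"rz": 0,"grip": -1}
    - {"tx": 16.4,"ty": 0,"tz": 6.1,"rx": 0,"ry": 0,"rz": 0,"grip": -1}
    - {"tx": 15.2,"ty": 0,"tz": 8.7,"rx": 0,"ry": 0,"rz": 0,"grip": -1}
    - {"tx": 13.5,"ty": 0,"tz": 11.1,"rx": 0,"ry": 0,"rz": 0,"grip": -1}
    - {"tx": 11.5,"ty": 0,"tz": 13.1,"rx": 0,"ry": 0,"rz": 0,"grip": -1}
    - {"tx": 9.2,"ty": 0,"tz": 14.9,"rx": 0,"ry": 0,"rz": 0,"grip": -1}
    - {"tx": 6.6,"ty": 0,"tz": 16.2,"rx": 0,"ry": 0,"rz": 0,"grip": -1}

```text
t: 15.32
position: [484.0, 401.3, 63.3]
tcp_rot: [3.14, -0.002, 1.56]
wrist_force: [3.4, -2.5, 24.0]
width: 14.2
```

Request:
step_arm:
  moves:
    - {"tx": 0,"ty": 0,"tz": 1,"rx": 0,"ry": 0,"rz": 0,"grip": -1}
    - {"tx": 0,"ty": 0,"tz": 0,"rx": 0,"ry": 0,"rz": 0,"grip": -1}

```text
t: 15.58
position: [484.0, 401.6, 62.2]
tcp_rot: [3.14, -0.004, 1.56]
wrist_force: [5.4, 4.0, -0.7]
width: 14.0
```

Request:
step_arm:
  moves:
    - {"tx": 0,"ty": 0,"tz": 0,"rx": 0,"ry": 0,"rz": 0,"grip": 0}
    - {"tx": 0,"ty": 0,"tz": 0,"rx": 0,"ry": 0,"rz": 0,"grip": 0}
    - {"tx": 0,"ty": 0,"tz": -30,"rx": 0,"ry": 0,"rz": 0,"grip": 0}
    - {"tx": 0,"ty": 0,"tz": -35,"rx": 0,"ry": 0,"rz": 0,"grip": 0}
    - {"tx": -40,"ty": 12,"tz": -15,"rx": 0,"ry": 0,"rz": 0.5,"grip": 0}
    - {"tx": -40,"ty": 12,"tz": 0,"rx": 0,"ry": 0,"rz": 0,"grip": 0}
    - {"tx": -40,"ty": 12,"tz": 0,"rx": 0,"ry": 0,"rz": 0,"grip": 0}
    - {"tx": -40,"ty": 12,"tz": 0,"rx": 0,"ry": 0,"rz": 0,"grip": 0}
    - {"tx": -40,"ty": 12,"tz": 0,"rx": 0,"ry": 0,"rz": 0,"grip": 0}
    - {"tx": 0,"ty": 0,"tz": 0,"rx": 0,"ry": 0,"rz": 0,"grip": 0}

```text
t: 16.82
position: [540.1, 193.2, 141.3]
tcp_rot: [-3.14, 0.004, 1.544]
wrist_force: [0.6, 0.6, 0.1]
width: 46.1
```

```bash
python3 - <<'E'
from h import *
p,d,c=snap("top","top5"); s,sd,sc=snap("side","side5")
for W in(world(d,c),world(sd,sc)):
    m=(abs(W[...,0]-482)<55)&(abs(W[...,1]-358)<55); Z=np.where(m&(W[...,2]<62),W[...,2],np.nan)
    k=np.isfinite(Z); A=np.c_[W[k][:,0]-482,W[k][:,1]-358,np.ones(k.sum())]; print(k.sum(),np.linalg.lstsq(A,W[k][:,2],rcond=None)[0])
E
```

```text
1659 [-3.35567868e-03  6.19300662e-03  5.24208448e+01]
3282 [  -1.35013828    3.39974563 -167.51751025]
```

Lid A is shut, with a fitted slope of 0.006 rad. Next is box B.

Request:
step_arm:
  moves:
    - {"tx": 6,"ty": 6,"tz": 0,"rx": 0,"ry": 0,"rz": 0,"grip": 0}
    - {"tx": 0,"ty": 0,"tz": 30,"rx": 0,"ry": 0,"rz": 0,"grip": 0}
    - {"tx": 0,"ty": 0,"tz": 30,"rx": 0,"ry": 0,"rz": 0,"grip": 0}
    - {"tx": 0,"ty": 0,"tz": 18,"rx": 0,"ry": 0,"rz": 0,"grip": 0}
    - {"tx": 0,"ty": 0,"tz": 0,"rx": 0,"ry": 0,"rz": 0,"grip": -1}
    - {"tx": 0,"ty": 0,"tz": 0,"rx": 0,"ry": 0,"rz": 0,"grip": -1}
    - {"tx": 0,"ty": 0,"tz": 0,"rx": 0,"ry": 0,"rz": 0,"grip": -1}
    - {"tx": 0,"ty": 0,"tz": 0,"rx": 0,"ry": 0,"rz": 0,"grip": -1}
    - {"tx": 0,"ty": 0,"tz": 0,"rx": 0,"ry": 0,"rz": 0,"grip": -1}
    - {"tx": 0,"ty": 0,"tz": 0,"rx": 0,"ry": 0,"rz": 0,"grip": -1}

```text
t: 18.18
position: [547.2, 204.8, 65.7]
tcp_rot: [3.139, -0.001, 1.551]
wrist_force: [3.0, -0.3, 4.2]
width: 13.7
```

Request:
step_arm:
  moves:
    - {"tx": -6.6,"ty": 0,"tz": -16.2,"rx": 0,"ry": 0,"rz": 0,"grip": -1}
    - {"tx": -9.2,"ty": 0,"tz": -14.9,"rx": 0,"ry": 0,"rz": 0,"grip": -1}
    - {"tx": -11.5,"ty": 0,"tz": -13.1,"rx": 0,"ry": 0,"rz": 0,"grip": -1}
    - {"tx": -13.5,"ty": 0,"tz": -11.1,"rx": 0,"ry": 0,"rz": 0,"grip": -1}
    - {"tx": -15.2,"ty": 0,"tz": -8.7,"rx": 0,"ry": 0,"rz": 0,"grip": -1}
    - {"tx": -16.4,"ty": 0,"tz": -6.1,"rx": 0,"ry": 0,"rz": 0,"grip": -1}
    - {"tx": -17.2,"ty": 0,"tz": -3.3,"rx": 0,"ry": 0,"rz": 0,"grip": -1}
    - {"tx": -17.5,"ty": 0,"tz": -0.5,"rx": 0,"ry": 0,"rz": 0,"grip": -1}
    - {"tx": -17.3,"ty": 0,"tz": 2.4,"rx": 0,"ry": 0,"rz": 0,"grip": -1}
    - {"tx": -16.7,"ty": 0,"tz": 5.2,"rx": 0,"ry": 0,"rz": 0,"grip": -1}

```text
t: 19.42
position: [546.0, 64.2, 133.5]
tcp_rot: [3.135, -0.002, 1.552]
wrist_force: [5.6, 0.5, 7.6]
width: 13.8
```

Request:
step_arm:
  moves:
    - {"tx": 0,"ty": 0,"tz": 0,"rx": 0,"ry": 0,"rz": 0,"grip": -1}
    - {"tx": 0,"ty": 0,"tz": 0,"rx": 0,"ry": 0,"rz": 0,"grip": -1}

```text
t: 19.68
position: [545.9, 61.9, 132.6]
tcp_rot: [3.136, 0.001, 1.549]
wrist_force: [5.7, -3.6, 5.9]
width: 13.8
```

Request:
step_arm:
  moves:
    - {"tx": 0,"ty": 0,"tz": 0,"rx": 0,"ry": 0,"rz": 0,"grip": -0.2}
    - {"tx": 0,"ty": 0,"tz": 0,"rx": 0,"ry": 0,"rz": 0,"grip": -0.2}
    - {"tx": 0,"ty": 0,"tz": -15,"rx": 0,"ry": 0,"rz": 0,"grip": -0.2}
    - {"tx": 0,"ty": 0,"tz": -40,"rx": 0,"ry": 0,"rz": 0,"grip": 0}
    - {"tx": 0,"ty": 0,"tz": -40,"rx": 0,"ry": 0,"rz": 0,"grip": 0}
    - {"tx": 0,"ty": 0,"tz": -40,"rx": 0,"ry": 0,"rz": 0,"grip": 0.1}
    - {"tx": 20,"ty": 0,"tz": 0,"rx": 0,"ry": 0,"rz": 0,"grip": 0.1}
    - {"tx": 0,"ty": 0,"tz": 0,"rx": 0,"ry": 0,"rz": 0,"grip": 0.1}

```text
t: 20.68
position: [542.7, 85.4, 267.1]
tcp_rot: [3.141, -0.001, 1.555]
wrist_force: [-0.2, -0.2, -0.6]
width: 50.3
```

```bash
python3 - <<'E'
from h import *
p,d,c=snap("wrist","w3"); print(bot.sense()["position"]);carton("w3",545.7,158.1,-91.2)
snap("top","top6"); snap("side","side6")
E
```

```text
[542.6227041   84.01500896 266.31641209]
n [ 305   75   33   92 2790] z 32.1 world ((546.0047607421875, 163.13705444335938), (80.01420593261719, 28.11783218383789), 87.1903305053711) bx -45.0 35.0 by -14.0 15.0
n [303 183  83   4 264] z 39.0 world ((566.591552734375, 106.05755615234375), (0.9504934549331665, 75.98111724853516), 88.97419738769531) bx 51.0 52.0 by -16.0 60.0
```

View pics/w3.png

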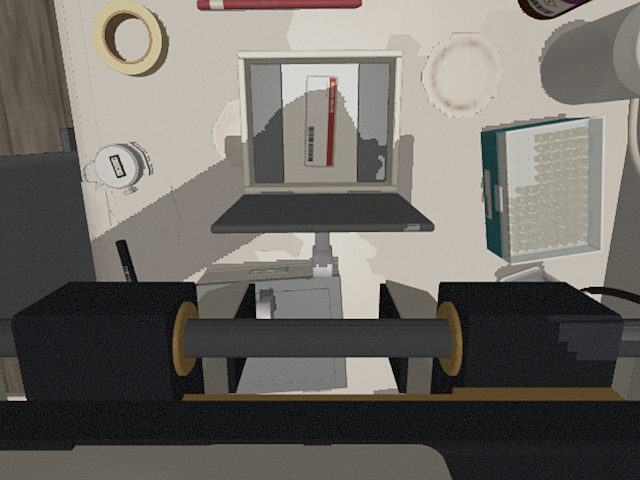

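Box B holds a long carton at (546,163), 80 x 28 with its axis at 87°; it shows at about (322,120) in the picture. I'll pick it up.

Request:
step_arm:
  moves:
    - {"tx": 40,"ty": 2,"tz": 0,"rx": 0,"ry": 0,"rz": 1.9,"grip": 0.1}
    - {"tx": 39,"ty": 2,"tz": 0,"rx": 0,"ry": 0,"rz": 0,"grip": 0.1}
    - {"tx": 0,"ty": 0,"tz": 40,"rx": 0,"ry": 0,"rz": 0,"grip": 0.1}
    - {"tx": 0,"ty": 0,"tz": 40,"rx": 0,"ry": 0,"rz": 0,"grip": 0.1}
    - {"tx": 0,"ty": 0,"tz": 40,"rx": 0,"ry": 0,"rz": 0,"grip": 0.1}
    - {"tx": 0,"ty": 0,"tz": 40,"rx": 0,"ry": 0,"rz": 0,"grip": 0.1}
    - {"tx": 0,"ty": 0,"tz": 40,"rx": 0,"ry": 0,"rz": 0,"grip": 0.1}
    - {"tx": 0,"ty": 0,"tz": 0,"rx": 0,"ry": 0,"rz": 0,"grip": 0.1}

```text
t: 21.82
position: [547.2, 160.3, 62.7]
tcp_rot: [-3.134, 0.003, 1.518]
wrist_force: [-0.6, 0.3, -0.1]
width: 50.6
```

Request:
step_arm:
  moves:
    - {"tx": 1,"ty": -1,"tz": 25,"rx": 0,"ry": 0,"rz": 0,"grip": 0.1}
    - {"tx": 0,"ty": 0,"tz": 20,"rx": 0,"ry": 0,"rz": 0,"grip": 0.1}
    - {"tx": 0,"ty": 0,"tz": 0,"rx": 0,"ry": 0,"rz": 0,"grip": -1}
    - {"tx": 0,"ty": 0,"tz": 0,"rx": 0,"ry": 0,"rz": 0,"grip": -1}
    - {"tx": 0,"ty": 0,"tz": 0,"rx": 0,"ry": 0,"rz": 0,"grip": -1}
    - {"tx": 0,"ty": 0,"tz": 0,"rx": 0,"ry": 0,"rz": 0,"grip": -1}
    - {"tx": 0,"ty": 0,"tz": 0,"rx": 0,"ry": 0,"rz": 0,"grip": -1}
    - {"tx": 0,"ty": 0,"tz": 0,"rx": 0,"ry": 0,"rz": 0,"grip": -1}
  force: 25

```text
t: 22.82
position: [549.9, 163.6, 22.0]
tcp_rot: [3.14, -0.0, 1.518]
wrist_force: [-1.6, -0.9, 6.7]
width: 28.3
```

Request:
step_arm:
  moves:
    - {"tx": 0,"ty": 0,"tz": -10,"rx": 0,"ry": 0,"rz": 0,"grip": -1}
    - {"tx": 0,"ty": 0,"tz": -30,"rx": 0,"ry": 0,"rz": 0,"grip": -1}
    - {"tx": 0,"ty": 0,"tz": -40,"rx": 0,"ry": 0,"rz": 0,"grip": -1}
    - {"tx": 0,"ty": 0,"tz": -40,"rx": 0,"ry": 0,"rz": 0,"grip": -1}
    - {"tx": 0,"ty": 0,"tz": -40,"rx": 0,"ry": 0,"rz": 0,"grip": -1}
    - {"tx": 0,"ty": 0,"tz": -40,"rx": 0,"ry": 0,"rz": 0,"grip": -1}
    - {"tx": 0,"ty": 0,"tz": -10,"rx": 0,"ry": 0,"rz": 0,"grip": -1}
    - {"tx": 0,"ty": 0,"tz": 0,"rx": 0,"ry": 0,"rz": 0,"grip": -1}

```text
t: 23.82
position: [549.2, 163.0, 231.3]
tcp_rot: [3.141, 0.0, 1.518]
wrist_force: [-0.9, -0.8, -0.7]
width: 27.9
```

```bash
python3 - <<'E'
from h import *
p,d,c=snap("wrist","w4"); s=bot.sense();print(s["position"],s["width"]);carton("w4",545.7,158.1,-91.2,-5,40)
E
```

```text
[548.65845473 162.72122758 230.26347433] 28.01106715004783
n [ 246  155  139  122 9929] z 12.6 world ((545.7042846679688, 158.0879669189453), (103.92549133300781, 120.00973510742188), 88.81459045410156) bx -52.0 52.0 by -60.0 60.0
```

Request:
step_arm:
  moves:
    - {"tx": -30,"ty": -1,"tz": 0,"rx": 0,"ry": 0,"rz": 0,"grip": -1}
    - {"tx": -44,"ty": -1,"tz": 0,"rx": 0,"ry": 0,"rz": 0,"grip": -1}
    - {"tx": -44,"ty": -1,"tz": 0,"rx": 0,"ry": 0,"rz": 0,"grip": -1}
    - {"tx": -44,"ty": -1,"tz": 0,"rx": 0,"ry": 0,"rz": 0,"grip": -1}
    - {"tx": -44,"ty": -1,"tz": 0,"rx": 0,"ry": 0,"rz": 0,"grip": -1}
    - {"tx": -44,"ty": -1,"tz": 0,"rx": 0,"ry": 0,"rz": 0,"grip": -1}
    - {"tx": -44,"ty": -1,"tz": 0,"rx": 0,"ry": 0,"rz": 0,"grip": -1}
    - {"tx": -44,"ty": -1,"tz": 0,"rx": 0,"ry": 0,"rz": 0,"grip": -1}
    - {"tx": -44,"ty": -1,"tz": 0,"rx": 0,"ry": 0,"rz": 0,"grip": -1}
    - {"tx": -30,"ty": 0,"tz": 0,"rx": 0,"ry": 0,"rz": 0,"grip": -1}

```text
t: 25.12
position: [516.6, -250.1, 228.8]
tcp_rot: [-3.138, -0.001, 1.516]
wrist_force: [-0.2, 0.8, -1.3]
width: 27.7
```

Request:
step_arm:
  moves:
    - {"tx": 0,"ty": 0,"tz": 0,"rx": 0,"ry": 0,"rz": 10.4,"grip": -1}
    - {"tx": 0,"ty": 0,"tz": 0,"rx": 0,"ry": 0,"rz": 10.4,"grip": -1}
    - {"tx": 0,"ty": 0,"tz": 0,"rx": 0,"ry": 0,"rz": 10.4,"grip": -1}
    - {"tx": 0,"ty": 0,"tz": 0,"rx": 0,"ry": 0,"rz": 10.4,"grip": -1}
    - {"tx": 0,"ty": 0,"tz": 0,"rx": 0,"ry": 0,"rz": 10.4,"grip": -1}
    - {"tx": 0,"ty": 0,"tz": 0,"rx": 0,"ry": 0,"rz": 10.4,"grip": -1}
    - {"tx": 0,"ty": 0,"tz": 0,"rx": 0,"ry": 0,"rz": 10.4,"grip": -1}
    - {"tx": 0,"ty": 0,"tz": 0,"rx": 0,"ry": 0,"rz": 10.2,"grip": -1}
    - {"tx": 0,"ty": 0,"tz": 0,"rx": 0,"ry": 0,"rz": 0,"grip": -1}

```text
t: 26.25
position: [517.4, -247.3, 229.3]
tcp_rot: [-3.14, 0.003, 0.071]
wrist_force: [0.4, -0.6, -0.7]
width: 27.8
```

Request:
step_arm:
  moves:
    - {"tx": 0,"ty": 17,"tz": 20,"rx": 0,"ry": 0,"rz": 0,"grip": -1}
    - {"tx": 0,"ty": 0,"tz": 35,"rx": 0,"ry": 0,"rz": 0,"grip": -1}
    - {"tx": 0,"ty": 0,"tz": 35,"rx": 0,"ry": 0,"rz": 0,"grip": -1}
    - {"tx": 0,"ty": 0,"tz": 30,"rx": 0,"ry": 0,"rz": 0,"grip": -1}
    - {"tx": 0,"ty": 0,"tz": 25,"rx": 0,"ry": 0,"rz": 0,"grip": -1}
    - {"tx": 0,"ty": 0,"tz": 0,"rx": 0,"ry": 0,"rz": 0,"grip": -1}

```text
t: 27.0
position: [516.7, -264.6, 82.2]
tcp_rot: [-3.138, 0.006, 0.071]
wrist_force: [0.2, 0.2, 0.1]
width: 27.6
```

```bash
python3 - <<'E'
from h import *
p,d,c=snap("side","side7"); p2,d2,c2=snap("wrist","w5"); s=bot.sense(); print(s["position"],s["width"])
cv2.imwrite("pics/cmb2.png",np.hstack([cv2.resize(p[140:290,360:560,::-1],(400,300)),p2[::2,::2,::-1][:240].repeat(1,0) if 0 else cv2.resize(p2[:,:,::-1],(400,300))]))
E
```

```text
[ 519.31647273 -265.07732183   85.34791877] 27.984576128955165
```

View pics/cmb2.png

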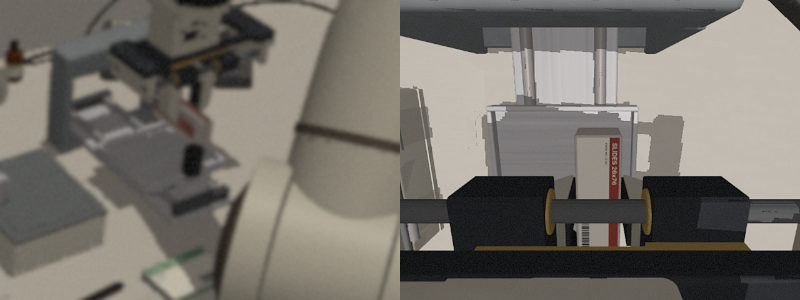

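The carton is held over the tray's right half at about (598,190), and the tray is drawn out. I'll check the tray's extents before lowering.

```bash
cat >> h.py <<'E'
def sf(W,a=np.radians(4)):
    D=W[...,:2]-[517.4,-235.8]; return D@[np.cos(a),np.sin(a)], D@[-np.sin(a),np.cos(a)]
E
python3 - <<'E'
from h import *
f=np.load("pics/w5.npz"); W=world(f["d"],f); x,y=sf(W); z=W[...,2]
m=(abs(x)<75)&(abs(y)<90)
for lo,hi in((33,44),(24,32),(55,110)):
    k=m&(z>lo)&(z<hi); print(lo,k.sum(),"x",np.percentile(x[k],[0,1,50,99,100]).round(1),"y",np.percentile(y[k],[0,1,5,50,95,99,100]).round(1),np.median(z[k]))
E
```

```text
33 4101 x [-62.7 -10.   44.4  48.3  48.4] y [-61.4 -60.8 -60.    1.   57.5  58.4  59. ] 36.05528698324446
24 16891 x [-65.4 -12.7  21.   48.2  48.4] y [-61.2 -57.  -53.6  13.9  52.8  55.   58.4] 26.33447113597437
55 12854 x [-61.5 -37.3   8.6  36.8  37.1] y [-56.7 -53.1 -45.9 -29.5 -12.2  -6.4  -2.8] 93.28939592510865
```

Request:
step_arm:
  moves:
    - {"tx": -1,"ty": 0,"tz": 15,"rx": 0,"ry": 0,"rz": 0,"grip": -1}
    - {"tx": 0,"ty": 0,"tz": 15,"rx": 0,"ry": 0,"rz": 0,"grip": -1}
    - {"tx": 0,"ty": 0,"tz": 5,"rx": 0,"ry": 0,"rz": 0,"grip": -1}
    - {"tx": 0,"ty": 0,"tz": 0,"rx": 0,"ry": 0,"rz": 0,"grip": -1}
    - {"tx": 0,"ty": 0,"tz": 0,"rx": 0,"ry": 0,"rz": 0,"grip": -1}

```text
t: 27.72
position: [519.1, -264.7, 51.4]
tcp_rot: [3.141, -0.001, 0.07]
wrist_force: [0.5, -0.6, -0.2]
width: 28.0
```

Request:
step_arm:
  moves:
    - {"tx": 0,"ty": 0,"tz": 2,"rx": 0,"ry": 0,"rz": 0,"grip": -1}
    - {"tx": 0,"ty": 0,"tz": 3,"rx": 0,"ry": 0,"rz": 0,"grip": -1}
    - {"tx": 0,"ty": 0,"tz": 0,"rx": 0,"ry": 0,"rz": 0,"grip": -1}

```text
t: 28.1
position: [518.5, -264.7, 45.8]
tcp_rot: [-3.141, 0.0, 0.069]
wrist_force: [-0.1, 0.1, -0.1]
width: 27.9
```

Request:
step_arm:
  moves:
    - {"tx": 0,"ty": 0,"tz": 1.5,"rx": 0,"ry": 0,"rz": 0,"grip": -1}
    - {"tx": 0,"ty": 0,"tz": 0,"rx": 0,"ry": 0,"rz": 0,"grip": -1}
    - {"tx": 0,"ty": 0,"tz": 0,"rx": 0,"ry": 0,"rz": 0,"grip": -0.2}
    - {"tx": 0,"ty": 0,"tz": 0,"rx": 0,"ry": 0,"rz": 0,"grip": -0.1}
    - {"tx": 0,"ty": 0,"tz": -10,"rx": 0,"ry": 0,"rz": 0,"grip": -0.1}
    - {"tx": 0,"ty": 0,"tz": -30,"rx": 0,"ry": 0,"rz": 0,"grip": -0.1}
    - {"tx": 0,"ty": 0,"tz": -45,"rx": 0,"ry": 0,"rz": 0,"grip": 0}
    - {"tx": 0,"ty": 0,"tz": -45,"rx": 0,"ry": 0,"rz": 0,"grip": 0}
    - {"tx": 0,"ty": 0,"tz": -45,"rx": 0,"ry": 0,"rz": 0,"grip": 0}
    - {"tx": 0,"ty": 0,"tz": 0,"rx": 0,"ry": 0,"rz": 0,"grip": 0}

```text
t: 29.35
position: [521.5, -265.5, 224.6]
tcp_rot: [3.137, -0.007, 0.07]
wrist_force: [-0.5, -0.0, -0.2]
width: 45.9
```

```bash
cat >> h.py <<'E'
def traycheck(name):
    f=np.load(f"pics/{name}.npz"); W=world(f["d"],f); x,y=sf(W); z=W[...,2]
    for lo,hi in((33,42),(46,62)):
        k=(abs(x)<80)&(abs(y)<80)&(z>lo)&(z<hi); print(lo,k.sum(),"x",np.percentile(x[k],[0,1,50,99,100]).round(1),"y",np.percentile(y[k],[0,1,50,99,100]).round(1),np.median(z[k]).round(1))
    n,l,s,_=cv2.connectedComponentsWithStats(k.astype(np.uint8))
    for i in range(1,n):
        if s[i,4]>200: print(s[i],cv2.minAreaRect(np.stack([x[l==i],y[l==i]],1).astype(np.float32)),np.median(z[l==i]))
E
python3 - <<'E'
from h import *
snap("wrist","w6"); print(bot.sense()["position"]); traycheck("w6")
E
```

```text
[ 519.88320433 -265.18866821  222.06188834]
33 2617 x [-77.2 -64.8   0.3  47.9  48.5] y [-61.3 -61.    0.6  58.4  58.9] 36.0
46 3525 x [-63.2 -56.5  -2.7  37.2  37.5] y [-43.6 -43.3 -28.7   3.4   9.1] 53.3
[ 298  175   35   98 3350] ((-2.5643386840820312, -29.377798080444336), (80.102783203125, 27.955923080444336), 0.4539715647697449) 53.3152447194755
```

Carton 1 lies flat in the tray. Next I'll go back and close lid B.

Request:
step_arm:
  moves:
    - {"tx": 0,"ty": 0,"tz": 0,"rx": 0,"ry": 0,"rz": -10.6,"grip": 0}
    - {"tx": 0,"ty": 0,"tz": 0,"rx": 0,"ry": 0,"rz": -10.6,"grip": 0}
    - {"tx": 0,"ty": 0,"tz": 0,"rx": 0,"ry": 0,"rz": -10.6,"grip": 0}
    - {"tx": 0,"ty": 0,"tz": 0,"rx": 0,"ry": 0,"rz": -10.6,"grip": 0}
    - {"tx": 0,"ty": 0,"tz": 0,"rx": 0,"ry": 0,"rz": -10.6,"grip": 0}
    - {"tx": 0,"ty": 0,"tz": 0,"rx": 0,"ry": 0,"rz": -10.6,"grip": 0}
    - {"tx": 0,"ty": 0,"tz": 0,"rx": 0,"ry": 0,"rz": -10.6,"grip": 0}
    - {"tx": 0,"ty": 0,"tz": 0,"rx": 0,"ry": 0,"rz": -10.6,"grip": 0}
    - {"tx": 40,"ty": 2,"tz": 0,"rx": 0,"ry": 0,"rz": 0,"grip": 0}
    - {"tx": 40,"ty": 2,"tz": 0,"rx": 0,"ry": 0,"rz": 0,"grip": 0}

```text
t: 30.65
position: [523.3, -184.0, 218.0]
tcp_rot: [-3.139, -0.002, 1.548]
wrist_force: [0.7, 0.3, -0.5]
width: 45.7
```

Request:
step_arm:
  moves:
    - {"tx": 45,"ty": 2,"tz": 0,"rx": 0,"ry": 0,"rz": 0,"grip": 0}
    - {"tx": 45,"ty": 2,"tz": 0,"rx": 0,"ry": 0,"rz": 0,"grip": 0}
    - {"tx": 45,"ty": 2,"tz": 0,"rx": 0,"ry": 0,"rz": 0,"grip": 0}
    - {"tx": 45,"ty": 2,"tz": 0,"rx": 0,"ry": 0,"rz": 0,"grip": 0}
    - {"tx": 40,"ty": 2,"tz": 0,"rx": 0,"ry": 0,"rz": 0,"grip": 0}
    - {"tx": 0,"ty": 0,"tz": 0,"rx": 0,"ry": 0,"rz": 0,"grip": -0.2}

```text
t: 31.4
position: [537.8, 39.4, 218.9]
tcp_rot: [-3.14, -0.002, 1.557]
wrist_force: [0.5, -0.9, 0.0]
width: 39.9
```

Request:
step_arm:
  moves:
    - {"tx": 22.5,"ty": 8,"tz": 10,"rx": 0,"ry": 0,"rz": 0,"grip": -0.2}
    - {"tx": 0,"ty": 0,"tz": 30,"rx": 0,"ry": 0,"rz": 0,"grip": -0.2}
    - {"tx": 0,"ty": 0,"tz": 30,"rx": 0,"ry": 0,"rz": 0,"grip": -0.2}
    - {"tx": 0,"ty": 0,"tz": 15,"rx": 0,"ry": 0,"rz": 0,"grip": -0.2}
    - {"tx": 0,"ty": 0,"tz": 0,"rx": 0,"ry": 0,"rz": 0,"grip": -1}
    - {"tx": 0,"ty": 0,"tz": 0,"rx": 0,"ry": 0,"rz": 0,"grip": -1}
    - {"tx": 0,"ty": 0,"tz": 0,"rx": 0,"ry": 0,"rz": 0,"grip": -1}
    - {"tx": 0,"ty": 0,"tz": 0,"rx": 0,"ry": 0,"rz": 0,"grip": -1}
    - {"tx": 0,"ty": 0,"tz": 0,"rx": 0,"ry": 0,"rz": 0,"grip": -1}

```text
t: 32.52
position: [546.0, 56.9, 135.3]
tcp_rot: [-3.139, 0.002, 1.55]
wrist_force: [-6.2, -1.0, 4.5]
width: 13.7
```

Request:
step_arm:
  moves:
    - {"tx": 16.7,"ty": 0,"tz": -5.2,"rx": 0,"ry": 0,"rz": 0,"grip": -1}
    - {"tx": 17.3,"ty": 0,"tz": -2.4,"rx": 0,"ry": 0,"rz": 0,"grip": -1}
    - {"tx": 17.5,"ty": 0,"tz": 0.5,"rx": 0,"ry": 0,"rz": 0,"grip": -1}
    - {"tx": 17.2,"ty": 0,"tz": 3.3,"rx": 0,"ry": 0,"rz": 0,"grip": -1}
    - {"tx": 16.4,"ty": 0,"tz": 6.1,"rx": 0,"ry": 0,"rz": 0,"grip": -1}
    - {"tx": 15.2,"ty": 0,"tz": 8.7,"rx": 0,"ry": 0,"rz": 0,"grip": -1}
    - {"tx": 13.5,"ty": 0,"tz": 11.1,"rx": 0,"ry": 0,"rz": 0,"grip": -1}
    - {"tx": 11.5,"ty": 0,"tz": 13.1,"rx": 0,"ry": 0,"rz": 0,"grip": -1}
    - {"tx": 9.2,"ty": 0,"tz": 14.9,"rx": 0,"ry": 0,"rz": 0,"grip": -1}
    - {"tx": 6.6,"ty": 0,"tz": 16.2,"rx": 0,"ry": 0,"rz": 0,"grip": -1}

```text
t: 33.78
position: [547.4, 199.5, 68.7]
tcp_rot: [-3.138, 0.001, 1.552]
wrist_force: [-16.3, -6.0, 36.4]
width: 13.8
```

Request:
step_arm:
  moves:
    - {"tx": 0,"ty": 0,"tz": 3,"rx": 0,"ry": 0,"rz": 0,"grip": -1}
    - {"tx": 0,"ty": 0,"tz": 2,"rx": 0,"ry": 0,"rz": 0,"grip": -1}
    - {"tx": 0,"ty": 0,"tz": 0,"rx": 0,"ry": 0,"rz": 0,"grip": -1}

```text
t: 34.15
position: [547.4, 200.2, 67.2]
tcp_rot: [-3.139, 0.002, 1.552]
wrist_force: [-16.8, -3.1, 31.6]
width: 13.7
```

Request:
step_arm:
  moves:
    - {"tx": 0,"ty": 0,"tz": 0,"rx": 0,"ry": 0,"rz": 0,"grip": 0}
    - {"tx": 0,"ty": 0,"tz": 0,"rx": 0,"ry": 0,"rz": 0,"grip": 0}
    - {"tx": 0,"ty": 0,"tz": -30,"rx": 0,"ry": 0,"rz": 0,"grip": 0}
    - {"tx": 0,"ty": 0,"tz": -35,"rx": 0,"ry": 0,"rz": 0,"grip": 0}
    - {"tx": -40,"ty": -11,"tz": -15,"rx": 0,"ry": 0,"rz": 0,"grip": 0}
    - {"tx": -40,"ty": -11,"tz": 0,"rx": 0,"ry": 0,"rz": 0,"grip": 0}
    - {"tx": -40,"ty": -11,"tz": 0,"rx": 0,"ry": 0,"rz": 0,"grip": 0}
    - {"tx": -40,"ty": -11,"tz": 0,"rx": 0,"ry": 0,"rz": 0,"grip": 0}
    - {"tx": -40,"ty": -11,"tz": 0,"rx": 0,"ry": 0,"rz": -4.4,"grip": 0}
    - {"tx": 0,"ty": 0,"tz": 0,"rx": 0,"ry": 0,"rz": 0,"grip": 0}

```text
t: 35.4
position: [490.9, -5.2, 142.9]
tcp_rot: [-3.141, 0.002, 1.619]
wrist_force: [0.3, -0.2, -0.2]
width: 45.9
```

```bash
cat >> h.py <<'E'
def lids(name):
    f=np.load(f"pics/{name}.npz"); W=world(f["d"],f)
    for n,cx,cy in(("A",482.7,358),("B",545.7,158),("C",494.6,-46)):
        k=(abs(W[...,0]-cx)<55)&(abs(W[...,1]-cy)<52)&(W[...,2]<62); A=np.c_[W[k][:,0]-cx,W[k][:,1]-cy,np.ones(k.sum())]
        print(n,k.sum(),np.linalg.lstsq(A,W[k][:,2],rcond=None)[0].round(4) if k.sum()>50 else "")
E
python3 - <<'E'
from h import *
snap("top","top7"); lids("top7")
E
```

```text
A 1575 [-3.0000e-04  2.5000e-03  5.2469e+01]
B 1540 [-3.5000e-03  2.3000e-03  5.2209e+01]
C 84 [-0.0556  0.1035 53.5578]
```

Lids A and B are both shut. Next is box C.

Request:
step_arm:
  moves:
    - {"tx": 0,"ty": 1,"tz": 30,"rx": 0,"ry": 0,"rz": -0.5,"grip": 0}
    - {"tx": 0,"ty": 0,"tz": 30,"rx": 0,"ry": 0,"rz": 0,"grip": 0}
    - {"tx": 0,"ty": 0,"tz": 18,"rx": 0,"ry": 0,"rz": 0,"grip": 0}
    - {"tx": 0,"ty": 0,"tz": 0,"rx": 0,"ry": 0,"rz": 0,"grip": -1}
    - {"tx": 0,"ty": 0,"tz": 0,"rx": 0,"ry": 0,"rz": 0,"grip": -1}
    - {"tx": 0,"ty": 0,"tz": 0,"rx": 0,"ry": 0,"rz": 0,"grip": -1}
    - {"tx": 0,"ty": 0,"tz": 0,"rx": 0,"ry": 0,"rz": 0,"grip": -1}
    - {"tx": 0,"ty": 0,"tz": 0,"rx": 0,"ry": 0,"rz": 0,"grip": -1}
    - {"tx": 0,"ty": 0,"tz": 0,"rx": 0,"ry": 0,"rz": 0,"grip": -1}

```text
t: 36.58
position: [493.2, -0.4, 65.9]
tcp_rot: [3.14, 0.0, 1.635]
wrist_force: [0.9, -0.2, 6.5]
width: 13.9
```

Request:
step_arm:
  moves:
    - {"tx": -6.6,"ty": 0,"tz": -16.2,"rx": 0,"ry": 0,"rz": 0,"grip": -1}
    - {"tx": -9.2,"ty": 0,"tz": -14.9,"rx": 0,"ry": 0,"rz": 0,"grip": -1}
    - {"tx": -11.5,"ty": 0,"tz": -13.1,"rx": 0,"ry": 0,"rz": 0,"grip": -1}
    - {"tx": -13.5,"ty": 0,"tz": -11.1,"rx": 0,"ry": 0,"rz": 0,"grip": -1}
    - {"tx": -15.2,"ty": 0,"tz": -8.7,"rx": 0,"ry": 0,"rz": 0,"grip": -1}
    - {"tx": -16.4,"ty": 0,"tz": -6.1,"rx": 0,"ry": 0,"rz": 0,"grip": -1}
    - {"tx": -17.2,"ty": 0,"tz": -3.3,"rx": 0,"ry": 0,"rz": 0,"grip": -1}
    - {"tx": -17.5,"ty": 0,"tz": -0.5,"rx": 0,"ry": 0,"rz": 0,"grip": -1}
    - {"tx": -17.3,"ty": 0,"tz": 2.4,"rx": 0,"ry": 0,"rz": 0,"grip": -1}
    - {"tx": -16.7,"ty": 0,"tz": 5.2,"rx": 0,"ry": 0,"rz": 0,"grip": -1}

```text
t: 37.83
position: [501.2, -141.6, 132.5]
tcp_rot: [-3.141, 0.001, 1.635]
wrist_force: [-2.0, 0.7, 8.2]
width: 14.1
```

Request:
step_arm:
  moves:
    - {"tx": 0,"ty": 0,"tz": 0,"rx": 0,"ry": 0,"rz": 0,"grip": -1}
    - {"tx": 0,"ty": 0,"tz": 0,"rx": 0,"ry": 0,"rz": 0,"grip": -1}

```text
t: 38.08
position: [501.3, -143.2, 131.9]
tcp_rot: [-3.141, 0.002, 1.633]
wrist_force: [-0.7, -3.5, 5.4]
width: 13.7
```

Request:
step_arm:
  moves:
    - {"tx": 0,"ty": 0,"tz": 0,"rx": 0,"ry": 0,"rz": 0,"grip": -0.2}
    - {"tx": 0,"ty": 0,"tz": 0,"rx": 0,"ry": 0,"rz": 0,"grip": -0.2}
    - {"tx": 0,"ty": 0,"tz": -15,"rx": 0,"ry": 0,"rz": 0,"grip": -0.2}
    - {"tx": 0,"ty": 0,"tz": -40,"rx": 0,"ry": 0,"rz": 0,"grip": 0}
    - {"tx": 0,"ty": 0,"tz": -40,"rx": 0,"ry": 0,"rz": 0,"grip": 0}
    - {"tx": 0,"ty": 0,"tz": -40,"rx": 0,"ry": 0,"rz": 0,"grip": 0.1}
    - {"tx": 20,"ty": 0,"tz": 0,"rx": 0,"ry": 0,"rz": 0,"grip": 0.1}
    - {"tx": 0,"ty": 0,"tz": 0,"rx": 0,"ry": 0,"rz": 0,"grip": 0.1}

```text
t: 39.08
position: [499.6, -119.1, 266.7]
tcp_rot: [-3.141, 0.0, 1.638]
wrist_force: [0.7, 0.3, -0.5]
width: 50.7
```

```bash
python3 - <<'E'
from h import *
p,d,c=snap("wrist","w7"); print(bot.sense()["position"]);carton("w7",494.6,-46.2,-86.7)
E
```

```text
[ 499.30869639 -120.34039508  266.0343948 ]
```

View pics/w7.png

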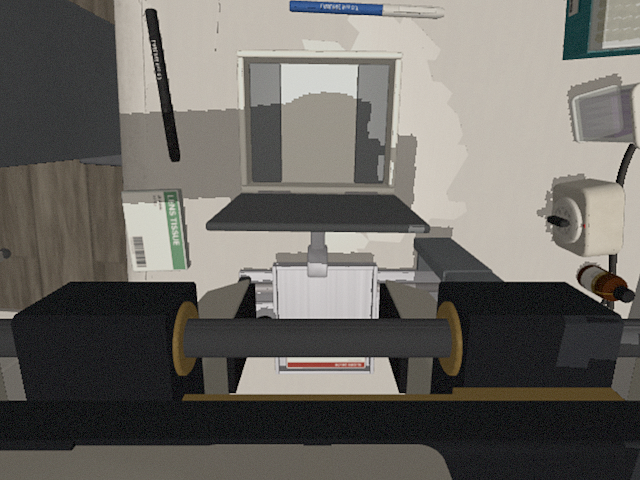

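Box C is empty: the bed at about (318,120) is bare. I'll close it.

Request:
step_arm:
  moves:
    - {"tx": -21,"ty": 0.5,"tz": 4,"rx": 0,"ry": 0,"rz": 0,"grip": 0}
    - {"tx": 0,"ty": 0,"tz": 40,"rx": 0,"ry": 0,"rz": 0,"grip": -0.2}
    - {"tx": 0,"ty": 0,"tz": 40,"rx": 0,"ry": 0,"rz": 0,"grip": -0.2}
    - {"tx": 0,"ty": 0,"tz": 35,"rx": 0,"ry": 0,"rz": 0,"grip": -0.2}
    - {"tx": 0,"ty": 0,"tz": 15,"rx": 0,"ry": 0,"rz": 0,"grip": -0.2}
    - {"tx": 0,"ty": 0,"tz": 0,"rx": 0,"ry": 0,"rz": 0,"grip": -1}
    - {"tx": 0,"ty": 0,"tz": 0,"rx": 0,"ry": 0,"rz": 0,"grip": -1}
    - {"tx": 0,"ty": 0,"tz": 0,"rx": 0,"ry": 0,"rz": 0,"grip": -1}
    - {"tx": 0,"ty": 0,"tz": 0,"rx": 0,"ry": 0,"rz": 0,"grip": -1}

```text
t: 40.25
position: [501.3, -142.9, 133.4]
tcp_rot: [-3.141, 0.002, 1.634]
wrist_force: [-4.4, -1.8, 6.5]
width: 13.9
```

Request:
step_arm:
  moves:
    - {"tx": 16.7,"ty": 0,"tz": -5.2,"rx": 0,"ry": 0,"rz": 0,"grip": -1}
    - {"tx": 17.3,"ty": 0,"tz": -2.4,"rx": 0,"ry": 0,"rz": 0,"grip": -1}
    - {"tx": 17.5,"ty": 0,"tz": 0.5,"rx": 0,"ry": 0,"rz": 0,"grip": -1}
    - {"tx": 17.2,"ty": 0,"tz": 3.3,"rx": 0,"ry": 0,"rz": 0,"grip": -1}
    - {"tx": 16.4,"ty": 0,"tz": 6.1,"rx": 0,"ry": 0,"rz": 0,"grip": -1}
    - {"tx": 15.2,"ty": 0,"tz": 8.7,"rx": 0,"ry": 0,"rz": 0,"grip": -1}
    - {"tx": 13.5,"ty": 0,"tz": 11.1,"rx": 0,"ry": 0,"rz": 0,"grip": -1}
    - {"tx": 11.5,"ty": 0,"tz": 13.1,"rx": 0,"ry": 0,"rz": 0,"grip": -1}
    - {"tx": 9.2,"ty": 0,"tz": 14.9,"rx": 0,"ry": 0,"rz": 0,"grip": -1}
    - {"tx": 6.6,"ty": 0,"tz": 16.2,"rx": 0,"ry": 0,"rz": 0,"grip": -1}

```text
t: 41.5
position: [493.2, 1.0, 66.3]
tcp_rot: [3.14, -0.001, 1.637]
wrist_force: [-1.1, -3.7, 1.7]
width: 13.9
```

Request:
step_arm:
  moves:
    - {"tx": 0,"ty": 0,"tz": 2,"rx": 0,"ry": 0,"rz": 0,"grip": -1}
    - {"tx": 0,"ty": 0,"tz": 1,"rx": 0,"ry": 0,"rz": 0,"grip": -1}

```text
t: 41.75
position: [493.3, 1.6, 65.0]
tcp_rot: [3.141, -0.001, 1.637]
wrist_force: [-9.9, -2.2, 26.6]
width: 13.9
```

Request:
step_arm:
  moves:
    - {"tx": 0,"ty": 0,"tz": 0,"rx": 0,"ry": 0,"rz": 0,"grip": 0}
    - {"tx": 0,"ty": 0,"tz": 0,"rx": 0,"ry": 0,"rz": 0,"grip": 0}
    - {"tx": 0,"ty": 0,"tz": -40,"rx": 0,"ry": 0,"rz": 0,"grip": 0}
    - {"tx": 0,"ty": 0,"tz": -40,"rx": 0,"ry": 0,"rz": 0,"grip": 0}
    - {"tx": -41,"ty": -15,"tz": -20,"rx": 0,"ry": 0,"rz": 0,"grip": 0}
    - {"tx": -41,"ty": -15,"tz": 0,"rx": 0,"ry": 0,"rz": 0,"grip": -0.5}
    - {"tx": -41,"ty": -15,"tz": 0,"rx": 0,"ry": 0,"rz": 0,"grip": -1}
    - {"tx": -41,"ty": -15,"tz": 0,"rx": 0,"ry": 0,"rz": 0,"grip": -1}
    - {"tx": -41,"ty": -15,"tz": 0,"rx": 0,"ry": 0,"rz": 0,"grip": -1}
    - {"tx": -40,"ty": -15,"tz": 0,"rx": 0,"ry": 0,"rz": 0,"grip": -1}

```text
t: 43.0
position: [419.0, -252.4, 163.3]
tcp_rot: [3.14, -0.0, 1.636]
wrist_force: [0.8, 1.1, 0.9]
width: 2.1
```

Request:
step_arm:
  moves:
    - {"tx": 0,"ty": 0,"tz": 0,"rx": 0,"ry": 0,"rz": 10,"grip": -1}
    - {"tx": 0,"ty": 0,"tz": 0,"rx": 0,"ry": 0,"rz": 10,"grip": -1}
    - {"tx": 0,"ty": 0,"tz": 0,"rx": 0,"ry": 0,"rz": 10,"grip": -1}
    - {"tx": 0,"ty": 0,"tz": 0,"rx": 0,"ry": 0,"rz": 10,"grip": -1}
    - {"tx": 0,"ty": 0,"tz": 0,"rx": 0,"ry": 0,"rz": 10,"grip": -1}
    - {"tx": 0,"ty": 0,"tz": 0,"rx": 0,"ry": 0,"rz": 10,"grip": -1}
    - {"tx": 0,"ty": 0,"tz": 0,"rx": 0,"ry": 0,"rz": 10,"grip": -1}
    - {"tx": 0,"ty": 0,"tz": 0,"rx": 0,"ry": 0,"rz": 10,"grip": -1}
    - {"tx": 0,"ty": 0,"tz": 0,"rx": 0,"ry": 0,"rz": 9.8,"grip": -1}
    - {"tx": 0,"ty": 0,"tz": 0,"rx": 0,"ry": 0,"rz": 0,"grip": -1}

```text
t: 44.25
position: [419.4, -250.9, 163.2]
tcp_rot: [-3.142, -0.001, 0.07]
wrist_force: [-1.3, 0.1, 1.4]
width: 0.2
```

```bash
python3 - <<'E'
from h import *
snap("wrist","w8"); print(bot.sense()["position"],bot.sense()["tcp_rot"]); traycheck("w8"); snap("top","top8"); lids("top8")
f=np.load("pics/w8.npz"); W=world(f["d"],f); x,y=sf(W); k=(abs(x+60)<30)&(abs(y)<30)&(W[...,2]>68)&(W[...,2]<90); print("knob",k.sum(),np.median(W[k],0),x[k].min(),x[k].max(),y[k].min(),y[k].max())
E
```

```text
[ 419.29585475 -251.01758142  163.18586377] [-3.14147605e+00 -5.68915292e-04  7.22311121e-02]
33 4717 x [-78.6 -65.9   2.3  47.1  47.6] y [-61.3 -60.9  -3.1  58.5  59.2] 36.0
46 6576 x [-63.4 -42.4  -1.   36.1  37.5] y [-43.7 -43.1 -29.2 -15.4   4.5] 53.4
[ 328   10   49  141 6520] ((-2.4646568298339844, -29.495929718017578), (28.284561157226562, 79.89301300048828), 89.90253448486328) 53.35635850182415
A 1569 [-2.60000e-03  4.40000e-03  5.22989e+01]
B 1552 [-3.70000e-03  5.60000e-03  5.22266e+01]
C 1562 [-1.00000e-03 -1.00000e-03  5.23004e+01]
knob 1267 [ 454.60757916 -241.50423318   78.01028514] -75.41245548997985 -51.65013039891153 -12.82428491681805 10.26241235878647
```

All lids are shut, the carton is still flat in the tray, and the knob is at stage (-63,-1). I'll push the carriage home with the fingers shut.

Request:
step_arm:
  moves:
    - {"tx": 0,"ty": -7,"tz": 25,"rx": 0,"ry": 0,"rz": 0,"grip": -1}
    - {"tx": 0,"ty": 0,"tz": 35,"rx": 0,"ry": 0,"rz": 0,"grip": -1}
    - {"tx": 0,"ty": 0,"tz": 35,"rx": 0,"ry": 0,"rz": 0,"grip": -1}
    - {"tx": 0,"ty": 0,"tz": 18,"rx": 0,"ry": 0,"rz": 0,"grip": -1}
    - {"tx": 5,"ty": 0,"tz": 0,"rx": 0,"ry": 0,"rz": 0,"grip": -1}
    - {"tx": 4,"ty": 0,"tz": 0,"rx": 0,"ry": 0,"rz": 0,"grip": -1}
    - {"tx": 4,"ty": 0,"tz": 0,"rx": 0,"ry": 0,"rz": 0,"grip": -1}
    - {"tx": 4,"ty": 0,"tz": 0,"rx": 0,"ry": 0,"rz": 0,"grip": -1}
    - {"tx": 5,"ty": 0,"tz": 0,"rx": 0,"ry": 0,"rz": 0,"grip": -1}
    - {"tx": 6,"ty": 0,"tz": 0,"rx": 0,"ry": 0,"rz": 0,"grip": -1}

```text
t: 45.6
position: [446.3, -243.0, 50.4]
tcp_rot: [3.141, 0.0, 0.067]
wrist_force: [-1.9, -0.6, 1.2]
width: 0.3
```

Request:
step_arm:
  moves:
    - {"tx": 8,"ty": 0,"tz": 0,"rx": 0,"ry": 0,"rz": 0,"grip": -1}
    - {"tx": 10,"ty": 0,"tz": 0,"rx": 0,"ry": 0,"rz": 0,"grip": -1}
    - {"tx": 11,"ty": 0,"tz": 0,"rx": 0,"ry": 0,"rz": 0,"grip": -1}
    - {"tx": 12,"ty": 0,"tz": 0,"rx": 0,"ry": 0,"rz": 0,"grip": -1}
    - {"tx": 12,"ty": 0,"tz": 0,"rx": 0,"ry": 0,"rz": 0,"grip": -1}
    - {"tx": 10,"ty": 0,"tz": 0,"rx": 0,"ry": 0,"rz": 0,"grip": -1}
    - {"tx": 8,"ty": 0,"tz": 0,"rx": 0,"ry": 0,"rz": 0,"grip": -1}
    - {"tx": 6,"ty": 0,"tz": 0,"rx": 0,"ry": 0,"rz": 0,"grip": -1}
    - {"tx": 4,"ty": 0,"tz": 0,"rx": 0,"ry": 0,"rz": 0,"grip": -1}
    - {"tx": 2,"ty": 0,"tz": 0,"rx": 0,"ry": 0,"rz": 0,"grip": -1}

```text
t: 46.85
position: [529.0, -237.0, 50.1]
tcp_rot: [-3.141, 0.0, 0.068]
wrist_force: [-2.6, -0.6, 0.1]
width: 0.7
```

Request:
step_arm:
  moves:
    - {"tx": 3,"ty": 0,"tz": 0,"rx": 0,"ry": 0,"rz": 0,"grip": -1}
    - {"tx": 3,"ty": 0,"tz": 0,"rx": 0,"ry": 0,"rz": 0,"grip": -1}
    - {"tx": 3,"ty": 0,"tz": 0,"rx": 0,"ry": 0,"rz": 0,"grip": -1}
    - {"tx": 2,"ty": 0,"tz": 0,"rx": 0,"ry": 0,"rz": 0,"grip": -1}
    - {"tx": 0,"ty": 0,"tz": 0,"rx": 0,"ry": 0,"rz": 0,"grip": -1}

```text
t: 47.48
position: [540.4, -236.2, 50.2]
tcp_rot: [-3.141, -0.001, 0.068]
wrist_force: [-0.4, -0.5, -0.9]
width: 0.4
```

Request:
step_arm:
  moves:
    - {"tx": 2,"ty": 0,"tz": 0,"rx": 0,"ry": 0,"rz": 0,"grip": -1}
    - {"tx": 2,"ty": 0,"tz": 0,"rx": 0,"ry": 0,"rz": 0,"grip": -1}
    - {"tx": 0,"ty": 0,"tz": 0,"rx": 0,"ry": 0,"rz": 0,"grip": -1}

```text
t: 47.85
position: [541.6, -236.1, 50.1]
tcp_rot: [-3.141, 0.005, 0.067]
wrist_force: [-9.4, 0.2, 6.6]
width: 0.3
```

Request:
step_arm:
  moves:
    - {"tx": 2,"ty": 0,"tz": 0,"rx": 0,"ry": 0,"rz": 0,"grip": -1}
    - {"tx": 0,"ty": 0,"tz": 0,"rx": 0,"ry": 0,"rz": 0,"grip": -1}
    - {"tx": 0,"ty": 0,"tz": 0,"rx": 0,"ry": 0,"rz": 0,"grip": -1}

```text
t: 48.22
position: [541.6, -236.2, 50.1]
tcp_rot: [-3.141, 0.009, 0.067]
wrist_force: [-13.8, 2.0, 11.4]
width: 0.0
```

Request:
step_arm:
  moves:
    - {"tx": -10,"ty": 0,"tz": 0,"rx": 0,"ry": 0,"rz": 0,"grip": -1}
    - {"tx": -20,"ty": 0,"tz": 0,"rx": 0,"ry": 0,"rz": 0,"grip": -1}
    - {"tx": -30,"ty": 0,"tz": -10,"rx": 0,"ry": 0,"rz": 0,"grip": -1}
    - {"tx": -30,"ty": 0,"tz": -40,"rx": 0,"ry": 0,"rz": 0,"grip": -1}
    - {"tx": -25,"ty": 0,"tz": -40,"rx": 0,"ry": 0,"rz": 0,"grip": -1}
    - {"tx": 0,"ty": 0,"tz": -20,"rx": 0,"ry": 0,"rz": 0,"grip": -1}
    - {"tx": 0,"ty": 0,"tz": 0,"rx": 0,"ry": 0,"rz": 0,"grip": -1}

```text
t: 49.1
position: [433.2, -244.8, 162.3]
tcp_rot: [3.138, -0.005, 0.067]
wrist_force: [-0.9, -0.2, -0.2]
width: 0.6
```

```bash
python3 - <<'E'
from h import *
s=bot.sense(); print(s["t"],s["position"],s["wrist_force"])
p,d,c=snap("wrist","w9"); p2,d2,c2=snap("top","top9"); lids("top9"); p3,d3,c3=snap("side","side9")
for D,C in((d,c),(d2,c2)):
    W=world(D,C); x,y=sf(W); z=W[...,2]
    k=(abs(x-48)<40)&(abs(y)<30)&(z>68)&(z<90); print("knob",k.sum(), np.percentile(x[k],[1,99]) if k.sum() else 0)
    k=(x>50)&(x<170)&(abs(y)<60)&(z>44)&(z<62); print("carton",k.sum(),(np.percentile(x[k],[1,99]),np.percentile(y[k],[1,99]),np.median(z[k])) if k.sum() else 0)
cv2.imwrite("pics/fin.png",np.vstack([np.hstack([cv2.resize(p[:,:,::-1],(400,300)),cv2.resize(p3[120:300,150:470,::-1],(400,300))]),cv2.resize(p2[105:305,198:498,::-1],(800,300))]))
E
```

```text
49.1 [ 433.1618881  -244.80933532  162.28943212] [-0.85585445 -0.21960518 -0.16391415]
A 1565 [-2.50000e-03  2.00000e-03  5.24386e+01]
B 1550 [-1.90000e-03 -1.00000e-04  5.21514e+01]
C 1566 [-3.20000e-03  7.50000e-03  5.21824e+01]
knob 1417 [33.60183937 49.7156003 ]
carton 0 0
knob 71 [34.30123242 56.08313653]
carton 176 (array([ 59.89558924, 104.89957456]), array([-43.22490594,   7.34003974]), np.float64(54.17735395458787))
```

View pics/fin.png

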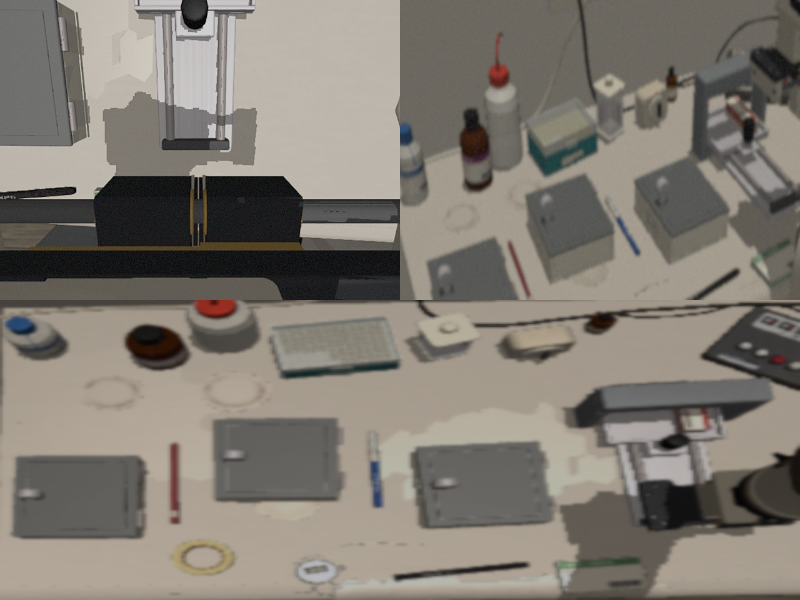

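```bash
python3 -c "
from rig import bot; print(bot.close_job())"
```

```text
the job is handed in; nothing more can be done
None
```

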